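Set up a two-plate printing block for bonding

ROBOT

A 6-joint arm with a two-finger parallel gripper is mounted at the origin on the work surface. World frame = base frame: x ahead of the robot, y to its left, z up, the work surface at z = 0. Lengths are in m, angles in rad, forces in N, time in s.
With the tool pointing down it reaches from about 0.325 to 0.875 m from the base axis. Payload 4.4 kg.
Tool frame: the origin (TCP) lies between the finger pads; the fingertips stand 8 mm ahead of it and the grasp point (between the pads) lies 11 mm behind it (robot.finger_overhang is the distance from the TCP to the fingertips, in m); x points along the fingers, y is the direction in which the jaws open and shut, and the axes are right-handed (so a half turn about x gives the same grasp; the last joint's range is limited). The gripper opens to 85 mm and grips with 20 to 120 N. Pads are 22 mm wide; open, the fingers measure 114 mm over their backs; the gripper's body (76 mm by 85 mm) begins 54 mm behind the grasp point. The pads swing forward as they close: fully open they stand 13 mm farther back than shut.
Start: joints at [-1.315, 0.207, 1.542, -0, 1.393, -0.15], TCP at [0.227, -0.528, 0.239] pointing down, gripper open.
Joint ranges: [-2.73, 2.73], [-0.86, 2.22], [0.23, 2.46], [-1.11, 4.25], [0.08, 2.63], [-2.82, 2.82]. Speed limits (rad/s): [2.79, 2.79, 3.14, 3.14, 3.14, 3.14].

INTERFACE

Orientations are given as a rotation vector (axis times angle).
In Python, from station import robot gives the robot as it stands.
- The arm moves only by the tool carry_out, never from a script. Its argument "steps" is text: rows parted by semicolons, each of 7 numbers parted by spaces: the shift along the tool's x, y, z in m, then the turn, a rotation vector about the tool's x, y, z in rad, then the closure, from -1 (fully open) to 1 (shut). A call has 1 to 12 rows; each row shifts and turns the commanded pose from where the row before left it, along the tool's axes as they then stand; what a row does not reach is not made up. A row lasts 1/10 s, in which the tool goes at most 50 mm and 8.59 degrees, less where a joint would pass 70% of its speed; a pose out of reach is approached as far as the arm can. A call is refused whole if a number of a shift passes 0.05 or a number of a turn 0.15, either way. A call with a gripper value outside its range is refused whole. The fingers move at their own pace and stop on an object; "grip_force" is the grip in N (left out, the last holds). Time passes only in rows, so rows that do not move let the fingers close. It gives the time, the measured TCP pose, the force and the opening at its end, in the units of the state.
- robot.observe(): the state, without advancing time (a new reading comes with each control period).
- robot.capture(name): name is "side" or "top" or "wrist"; returns (picture, depth): 400x640x3 uint8, blue, green, red; 400x640 float32, m along the optical axis (not along the pixel's ray), 0 where there is no reading.
- robot.get_calibration(name): a dict with "fx", "fy", "cx", "cy" (pixels), "origin" and "orientation" of the camera in the world. Camera axes: x right, y down, z forward; pixel columns grow to the right and rows downward; lengths in m; the calibration is good to about 2 mm. A picture is of the moment at which its call begins: read the wrist's pose just before it. get_calibration takes no time and is no camera call; for the wrist camera it gives the pose at the moment of the call.
- robot.job_done(): hands the job in, once; it reports no verdict.
The state is a dict: "clock": time; "qpos": joint angles; "joint_vel": joint speeds; "tau": joint torques, N m; "ee_pos": TCP position; "eef_rot": TCP orientation; "wrist_force": force on the tool from outside, world axes, zero at the start; "moment": the same for the moment, N m; "finger_gap": finger opening in m.
Only numpy, scipy, OpenCV 4.12 (cv2) and the standard library are available. Lean on these libraries where they do the work, as an engineer would, in place of code of your own. Each camera call takes 0.05 s, during which the arm holds its last target.

TASK

Set up this printing block for bonding on the mounting jig: lay the dark wooden base block flat in the corner formed by the three pins, square with them, then the two grey zinc printing plates side by side on it, the short plate at the end next to the single end pin and the long plate at the other end, both square and well inside the block's edges. Then lay the cork-faced pressing board centrally over both plates and stand the iron weight upright in the middle of the board, lengthways. Let go of everything, and leave the box of punches, the tape roll and the brush where they are.

Things in the scene. Friction and masses are not known exactly. Their poses are not given: they have to be found in the camera images.
- block_center (a point): Centre (half-way up) of the loose base block: a plain rectangular block of dark wood, 140 long (its y) x 60 wide (its x) x 17 mm high, about 0.1 kg. z up. Either end may go either way.
- long_plate_center (a point): Centre of the loose long grey zinc plate: 76 long (its y) x 48 wide (its x) x 6.4 mm thick, about 0.17 kg, raised leaf pattern on top (z up, already face up). Its place is on the block, its centre on the block's long middle line and 27 mm from the block's centre, towards the end away from the single end pin (5 mm in from the block's end; 10 mm between the plates).
- short_plate_center (a point): Centre of the loose short grey zinc plate: 44 long (its y) x 48 wide (its x) x 6.4 mm thick, about 0.1 kg, raised rosette on top (z up, already face up). Its place is on the block, its centre on the block's long middle line and 43 mm from the block's centre, towards the end at the single end pin (5 mm in from the block's end).
- board_center (a point): Centre (half-way up) of the loose pressing board: light plywood with a cork underside (already down) and round ends, 160 long (its y) x 56 wide (its x) x 16 mm high, about 0.09 kg. It goes centred over the block, long sides the same way, resting on both plates.
- iron_handle (a point): Middle of the handle bar of the loose iron weight: a dark iron slab 110 long (its y) x 50 wide (its x) x 16 mm high with a 13 mm thick round bar handle along y, 84 mm long, on two posts 72 mm apart. This point is 45 mm above the slab's underside; there is 22 mm free under the bar. About 0.7 kg. z up.
- jig_seat (a point): Seat of the jig: centre of the top face of a fixed aluminium plate 216 (its y) x 116 (its x) x 12 mm; the block's middle belongs here, its length along y. Three 8 mm pins stand 20 mm above this face: two beside the long side at x = +42, y = +50 and -50 mm from this point, and the single end pin at x = 0, y = +82 mm. 8 mm are free between block and pins (touching is fine).
- punch_box: Bystander: open cardboard box of steel punches, 75 x 115 x 38 mm; origin under its centre. Leave alone.
- tape: Bystander: roll of pale tape lying flat, 92 mm across, 19 mm high; origin under its centre. Leave alone.
- brush: Bystander: flat bench brush, about 160 mm long, with a wooden handle and a metal ferrule, lying on the bench; origin under its middle. Leave alone.
Things that resemble listed ones, but are neither listed nor needed, are in the scene too. What is shaped like the part that bears short_plate_center but red is not meant. Leave any blue or pink look-alike of the part that bears jig_seat alone.

How it is judged:
By the outcome, as a careful person would: the job done as asked, in the order asked, and still so for the second after the job is handed in, with the robot touching nothing.
It also fails if it takes over 120 s, if anything falls off the work surface, if the arm or the gripper's body presses on something with over 40 N, if the wrist force passes 120 N, or if a joint passes its speed limit or range.

## Working session

There is one attempt and no reset: what is moved stays moved. The work goes in short steps, Python scripts to look and compute and a tool call to move; the robot and the scene stay as the last step left them, time stands still between calls to the robot, and variables do not carry over. Pictures are saved under pics/ and viewed, and the job is handed in when it is done.

Besides the shell and the picture viewer there is one more tool, called in YAML: its name, and indented under it one key for each argument. carry_out: Moves the arm, as the interface text tells. Its arguments: {"type":"object","properties":{"steps":{"type":"string"},"grip_force":{"type":"number"}},"required":["steps"]}

```bash
ls -la; mkdir -p pics; python3 - <<'E'
from station import robot
import cv2, numpy as np
print(robot.observe())
for n in ("side","top","wrist"):
    im,d=robot.capture(n); cv2.imwrite(f"pics/{n}0.png",im); np.save(f"pics/{n}0.npy",d)
    np.save(f"pics/{n}0im.npy",im)
    print(n,robot.get_calibration(n))
E
```

```text
total 12
drwxr-xr-x  3 agent agent 4096 Dec  6 20:59 .
drwxr-xr-x 23 root  root  4096 Dec  6 20:59 ..
drwxr-xr-x  2 agent agent 4096 Dec  6 20:59 pics
{'clock': 0.0, 'qpos': array([-1.31449092e+00,  2.07446797e-01,  1.54299936e+00, -2.80899844e-05,
        1.39349920e+00, -1.50502703e-01]), 'joint_vel': array([-1.65300816e-03, -8.49235983e-04,  4.83868874e-05,  6.16113504e-04,
       -1.02133900e-03,  1.37354878e-03]), 'tau': array([ 9.42309271e-04, -3.83034360e+01, -2.91598159e+01, -1.49060361e-04,
        1.03839915e-02,  7.21962181e-06]), 'ee_pos': array([ 0.22730108, -0.52733716,  0.238089  ]), 'eef_rot': array([ 1.99838327,  0.4146122 , -1.99869346]), 'wrist_force': array([ 0.24513314, -0.11470569, -0.41292022]), 'moment': array([-0.06888857,  0.014675  ,  0.03692903]), 'finger_gap': 0.08557582435101518}
side {'fx': 434.91222790142587, 'fy': 434.91222790142587, 'cx': 320.27053017795504, 'cy': 203.18760441431152, 'origin': array([0.17416759, 0.74996682, 1.01895948]), 'orientation': array([-0.56549626,  2.77337165, -1.01719483])}
top {'fx': 381.98084044287066, 'fy': 381.98084044287066, 'cx': 321.8573028707818, 'cy': 197.12164134927045, 'origin': array([ 0.30671781, -0.01212703,  1.16549827]), 'orientation': array([-2.11374224,  2.16133389, -0.14893387])}
wrist {'fx': 341.64077767128094, 'fy': 341.64077767128094, 'cx': 321.5900921866166, 'cy': 196.50375911656312, 'origin': array([ 0.28666302, -0.50170776,  0.37224726]), 'orientation': array([ 2.43494398, -1.6033233 , -0.21188133])}
```

View pics/top0.png

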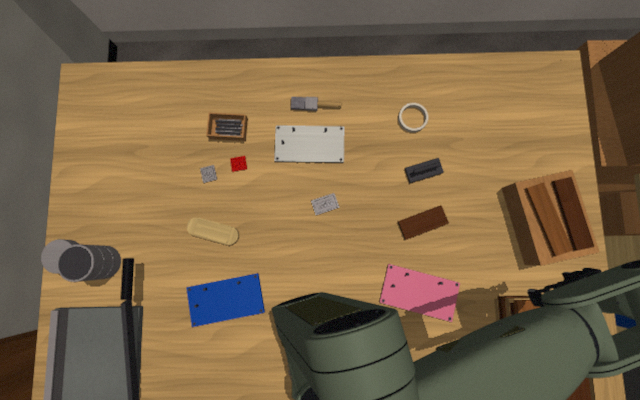

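View pics/side0.png

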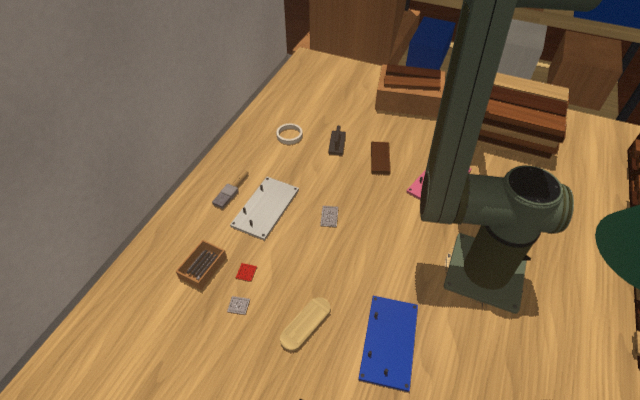

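View pics/wrist0.png

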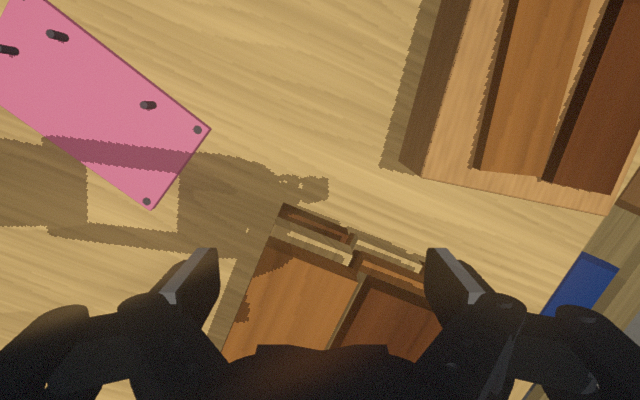

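```bash
cat > h.py <<'E'
import numpy as np, cv2
from scipy.spatial.transform import Rotation as R
def cal(robot,n):
    c=robot.get_calibration(n); c['R']=R.from_rotvec(c['orientation']).as_matrix(); return c
def plane(c,uv,z):
    uv=np.atleast_2d(np.asarray(uv,float))
    r=np.c_[(uv[:,0]-c['cx'])/c['fx'],(uv[:,1]-c['cy'])/c['fy'],np.ones(len(uv))]@c['R'].T
    s=(z-c['origin'][2])/r[:,2]
    return c['origin']+r*s[:,None]
def proj(c,p):
    q=(np.atleast_2d(p)-c['origin'])@c['R']
    return np.c_[q[:,0]/q[:,2]*c['fx']+c['cx'],q[:,1]/q[:,2]*c['fy']+c['cy']]
def cloud(c,d):
    v,u=np.mgrid[:d.shape[0],:d.shape[1]]
    q=np.stack([(u-c['cx'])/c['fx']*d,(v-c['cy'])/c['fy']*d,d],-1)
    return q@c['R'].T+c['origin']
def rect(P):
    """world xy pts -> centre, (long,short), angle of long axis from world x"""
    (a,b)=cv2.minAreaRect((P[:,:2]*1000).astype(np.float32))[:2]
    box=cv2.boxPoints(cv2.minAreaRect((P[:,:2]*1000).astype(np.float32)))
    e1=box[1]-box[0];e2=box[2]-box[1]
    if np.hypot(*e1)<np.hypot(*e2): e1,e2=e2,e1
    return np.array(a),(np.hypot(*e1),np.hypot(*e2)),np.arctan2(e1[1],e1[0])%np.pi
E
python3 - <<'E'
from station import robot
from h import *
c=cal(robot,'top'); d=np.load('pics/top0.npy'); im=np.load('pics/top0im.npy')
W=cloud(c,d)
print(c['R'].round(3))
for n,u,v in [("jig",310,144),("iron",424,170),("block",423,222),("long",325,204),("short",208,174),("red",238,164),("board",213,231),("box",228,128),("tape",413,105),("brush",305,104),("pink",420,292),("blue",226,300),("table",300,260),("table2",380,140)]:
    print(n,W[v,u].round(3))
cv2.imwrite('pics/crop1.png',cv2.resize(im[80:260,170:470],None,fx=2.6,fy=2.6,interpolation=cv2.INTER_CUBIC))
E
```

```text
[[-0.021 -0.988  0.15 ]
 [-1.     0.023  0.01 ]
 [-0.013 -0.15  -0.989]]
jig [0.65  0.033 0.014]
iron [ 0.551 -0.307  0.049]
block [ 0.399 -0.303  0.014]
long [ 0.462 -0.01   0.001]
short [0.565 0.354 0.001]
red [0.592 0.258 0.012]
board [0.386 0.33  0.017]
box [0.709 0.29  0.013]
tape [ 0.769 -0.294  0.015]
brush [0.778 0.046 0.023]
pink [ 0.194 -0.282  0.014]
blue [0.182 0.288 0.013]
table [0.294 0.069 0.001]
table2 [ 0.662 -0.188 -0.001]
```

View pics/crop1.png

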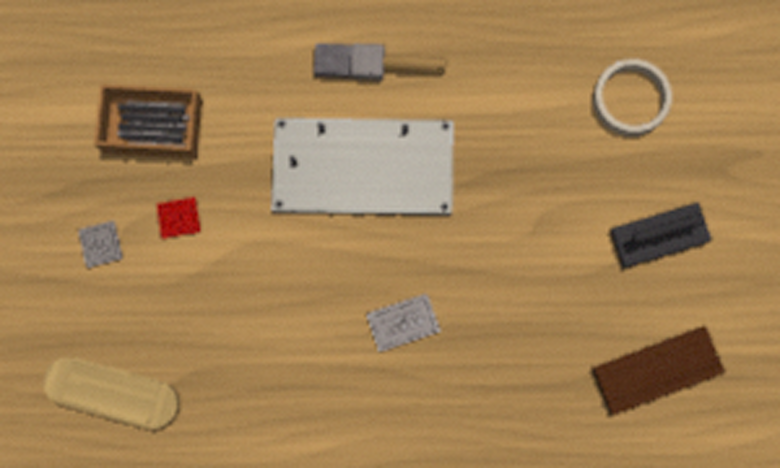

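Candidates (top view): jig = white (310,144), not blue (226,300) or pink (420,292). Short plate = grey (208,174), not red (238,164). Block = dark slab (423,222), not the crates (545,220). The others are unique: long plate (325,204), board (213,231), iron (424,170). Next I measure poses.

```bash
python3 - <<'E'
from station import robot
from h import *
c=cal(robot,'top'); im=np.load('pics/top0im.npy').astype(int)
hsv=cv2.cvtColor(im.astype(np.uint8),cv2.COLOR_BGR2HSV)
print({n:hsv[v,u].tolist() for n,u,v in [("jig",310,150),("iron",415,176),("block",423,222),("long",325,204),("short",208,174),("board",213,231),("table",300,260),("table2",380,140)]})
H,S,V=[hsv[...,i].astype(int) for i in range(3)]
wins=dict(jig=((270,350,120,168),S<60,.012),iron=((398,450,152,190),V<85,.016),block=((390,455,200,245),(V<110),.017),
 long=((305,345,190,220),(S<70),.0064),short=((195,222,162,188),(S<70),.0064),board=((180,245,210,250),None,.016))
for n,((u0,u1,v0,v1),m,z) in wins.items():
    if m is None: m=(S<108)&(V>120)
    mk=np.zeros(S.shape,np.uint8); mk[v0:v1,u0:u1]=m[v0:v1,u0:u1]
    k,l,st,_=cv2.connectedComponentsWithStats(mk); i=1+st[1:,4].argmax()
    v,u=np.nonzero(l==i); P=plane(c,np.c_[u,v],z)
    a,s,t=rect(P); print(n,len(u),a.round(1),np.round(s,1),np.degrees(t).round(1),P[:,:2].mean(0).round(4))
T=R.from_rotvec(robot.observe()['eef_rot']).as_matrix();print(T.round(3), robot.finger_overhang)
E
```

```text
{'jig': [21, 22, 185], 'iron': [120, 5, 56], 'block': [12, 182, 80], 'long': [7, 17, 133], 'short': [7, 19, 119], 'board': [19, 117, 174], 'table': [17, 129, 164], 'table2': [18, 131, 163]}
jig 2484 [652.8  36.4] [214.4 116.7] 87.5 [0.652  0.0356]
iron 568 [ 557.3 -313.3] [111.   49.6] 105.5 [ 0.5571 -0.3131]
block 938 [ 398.7 -300.2] [145.   59.4] 109.0 [ 0.3983 -0.3005]
long 392 [462.7  -8.7] [76.4 47.9] 107.3 [ 0.4624 -0.0082]
short 210 [565.2 351.8] [47.5 43.8] 13.1 [0.5654 0.3517]Traceback (most recent call last):
  File "<stdin>", line 12, in <module>
ValueError: attempt to get argmax of an empty sequence
```

```bash
cat >> h.py <<'E'
def goto(robot,xyz,yaw=None):
    """print tool-frame move to put TCP at xyz with jaw axis (tool y) along world yaw (mod pi), tool x down"""
    o=robot.observe(); T=R.from_rotvec(o['eef_rot']).as_matrix()
    q6=o['qpos'][5]
    res=[]
    for k in (0,1):
        if yaw is None:
            y=np.array([T[0,1],T[1,1],0]); y/=np.linalg.norm(y)
        else: y=np.array([np.cos(yaw+k*np.pi),np.sin(yaw+k*np.pi),0])
        x=np.array([0,0,-1.]); G=np.c_[x,y,np.cross(x,y)]
        rv=R.from_matrix(T.T@G).as_rotvec()
        s=G.T@(np.asarray(xyz)-o['ee_pos'])
        res.append((abs(rv[0]),rv,s))
    for r in sorted(res,key=lambda r:r[0])[:1 if yaw is None else 2]:
        print('turn',r[1].round(4),'then shift',r[2].round(4))
    print('clock',o['clock'],'ee',o['ee_pos'].round(4),'q',o['qpos'].round(3),'gap',round(o['finger_gap'],4),'F',o['wrist_force'].round(1))
def snap(robot,n,name):
    c=cal(robot,n); im,d=robot.capture(n); cv2.imwrite(f'pics/{name}.png',im); np.savez(f'pics/{name}.npz',im=im,d=d,**{k:c[k] for k in c}); return c,im,d
def load(name):
    z=np.load(f'pics/{name}.npz'); return {k:z[k] for k in z.files},z['im'],z['d']
E
python3 - <<'E'
from station import robot
from h import *
o=robot.observe();T=R.from_rotvec(o['eef_rot']).as_matrix();print(T.round(3), robot.finger_overhang)
c=cal(robot,'wrist'); print((T.T@(c['origin']-o['ee_pos'])).round(4)); print((T.T@c['R']).round(3))
goto(robot,[.399,-.300,.20],np.radians(19))
E
```

```text
[[-0.     0.396 -0.918]
 [ 0.002 -0.918 -0.396]
 [-1.    -0.002 -0.   ]] 0.008
[-0.1339 -0.0005 -0.0647]
[[-0.001 -0.259  0.966]
 [ 1.    -0.001  0.001]
 [ 0.001  0.966  0.259]]
turn [-1.4956e+00 -1.6000e-03  1.2000e-03] then shift [ 0.0384  0.2364 -0.1592]
turn [1.646e+00 1.200e-03 1.600e-03] then shift [ 0.0384 -0.2364  0.1592]
clock 0.15 ee [ 0.2274 -0.5275  0.2384] q [-1.314  0.207  1.543  0.     1.393 -0.151] gap 0.0855 F [-0.2  0.3  0.4]
```

carry_out:
  steps: "0 0 0 -0.1496 0 0 -1;0 0 0 -0.1496 0 0 -1;0 0 0 -0.1496 0 0 -1;0 0 0 -0.1496 0 0 -1;0 0 0 -0.1496 0 0 -1;0 0 0 -0.1496 0 0 -1;0 0 0 -0.1496 0 0 -1;0 0 0 -0.1496 0 0 -1;0 0 0 -0.1496 0 0 -1;0 0 0 -0.1492 0 0 -1"

```text
clock: 1.15
ee_pos: [0.2274, -0.5278, 0.2388]
eef_rot: [0.957, 1.351, -0.956]
wrist_force: [0.2, -0.8, 0.4]
finger_gap: 0.0853
```

carry_out:
  steps: "0 0.0338 -0.0227 0 0 0 -1;0 0.0338 -0.0227 0 0 0 -1;0 0.0338 -0.0227 0 0 0 -1;0 0.0338 -0.0227 0 0 0 -1;0.01 0.0338 -0.0227 0 0 0 -1;0.01 0.0338 -0.0227 0 0 0 -1;0.01 0.0336 -0.023 0 0 0 -1;0.008 0 0 0 0 0 -1;0 0 0 0 0 0 -1;0 0 0 0 0 0 -1"

```text
clock: 2.15
ee_pos: [0.3988, -0.3013, 0.2012]
eef_rot: [0.962, 1.348, -0.963]
wrist_force: [0.1, -0.5, -0.1]
finger_gap: 0.0855
```

```bash
python3 - <<'E'
from station import robot
from h import *
goto(robot,[.399,-.300,.20],np.radians(19))
snap(robot,'wrist','w1');snap(robot,'top','t1')
E
```

```text
turn [-0.0007  0.0001  0.0006] then shift [ 0.0012  0.0007 -0.0011]
turn [ 3.1409e+00  9.0000e-04 -1.0000e-04] then shift [ 0.0012 -0.0007  0.0011]
clock 2.15 ee [ 0.3988 -0.3013  0.2012] q [-8.200e-01  8.200e-02  1.765e+00 -1.000e-03  1.294e+00 -1.151e+00] gap 0.0855 F [ 0.1 -0.5 -0.1]
```

View pics/w1.png

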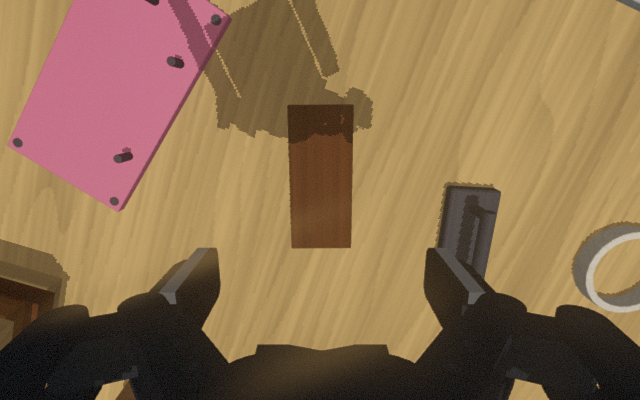

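```bash
cat >> h.py <<'E'
def seg(c,mask,win,z,verbose=True):
    u0,u1,v0,v1=win; mk=np.zeros(mask.shape,np.uint8); mk[v0:v1,u0:u1]=mask[v0:v1,u0:u1]
    k,l,st,_=cv2.connectedComponentsWithStats(mk); i=1+st[1:,4].argmax()
    m=(l==i).astype(np.uint8); m=cv2.morphologyEx(m,cv2.MORPH_OPEN,np.ones((3,3),np.uint8))
    cn=max(cv2.findContours(m,cv2.RETR_EXTERNAL,cv2.CHAIN_APPROX_NONE)[0],key=cv2.contourArea)
    P=plane(c,cn[:,0,:],z); a,s,t=rect(P)
    print('px',cn[:,0].min(0),cn[:,0].max(0),'ctr mm',a.round(1),'size',np.round(s,1),'long axis deg',np.degrees(t).round(2)); return P,cn[:,0],a,t
E
python3 - <<'E'
from h import *
c,im,d=load('w1'); hsv=cv2.cvtColor(im,cv2.COLOR_BGR2HSV); H,S,V=[hsv[...,i].astype(int) for i in range(3)]
for p in [(320,120),(320,200),(270,120),(400,150),(340,240)]: print(p,hsv[p[1],p[0]],d[p[1],p[0]], cloud(c,d)[p[1],p[0]].round(4))
m=(S>150)&(V<150)&(H<16)
seg(c,m,(250,400,80,270),.017)
E
```

```text
(320, 120) [ 15 191  68] 0.31155047 [ 0.3796 -0.2528  0.0161]
(320, 200) [ 13 152 104] 0.33028942 [ 0.404  -0.3242  0.0171]
(270, 120) [ 18 130 116] 0.3277607 [ 0.3343 -0.2691 -0.0004]
(400, 150) [ 19 119 182] 0.33565634 [ 0.4634 -0.2553 -0.0009]
(340, 240) [ 13 160 110] 0.3421987 [ 0.4365 -0.3574  0.016 ]
px [289 133] [351 247] ctr mm [ 402.3 -317.2] size [113.4  58.2] long axis deg 109.88
```

```bash
python3 - <<'E'
from h import *
c,im,d=load('w1'); 
# depth-based: points above 9 mm
W=cloud(c,d); m=(W[...,2]>.008)&(W[...,2]<.03)
P,cn,a,t=seg(c,m,(250,400,80,270),.017)
g=cv2.GaussianBlur(im,(3,3),0).astype(int); m=(g[...,0]<45)&(g[...,2]<130)&(g[...,2]-g[...,0]>20)
seg(c,m,(250,400,80,270),.017)
E
python3 - <<'E'
from h import *
c,im,d=load('t1'); cv2.imwrite('pics/t1c.png',cv2.resize(im[80:260,170:470],None,fx=2.6,fy=2.6))
c,im,d=load('w1'); cv2.imwrite('pics/w1c.png',cv2.resize(im[80:260,250:400],None,fx=3.3,fy=3.3))
E
```

```text
px [287 104] [353 247] ctr mm [ 397.8 -305. ] size [138.9  59.7] long axis deg 109.23
px [287 104] [353 246] ctr mm [ 397.3 -304.5] size [137.6  60. ] long axis deg 108.94
```

View pics/w1c.png

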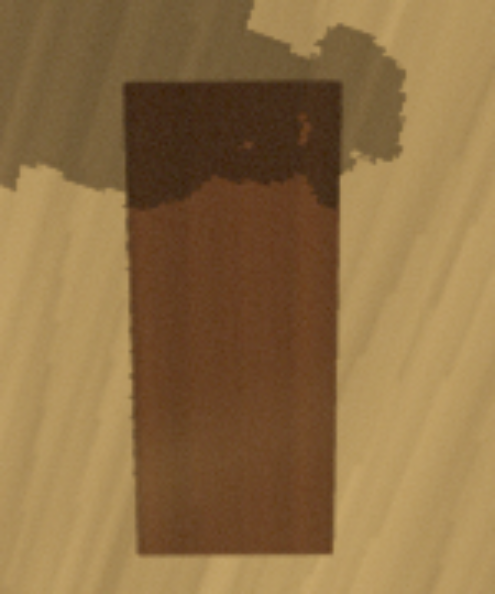

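```bash
python3 - <<'E'
from station import robot
from h import *
c,im,d=load('w1'); o=robot.observe();T=R.from_rotvec(o['eef_rot']).as_matrix()
Q=(cloud(c,d)-o['ee_pos'])@T   # tool frame
m=(d>0)&(Q[...,0]<.05)&(Q[...,0]>-.08)&(abs(Q[...,1])<.1)
for s in (-1,1):
    q=Q[m&(Q[...,1]*s>0)]; i=np.argsort(-q[:,0])[:2000:200]; print(len(q)); print(q[i].round(4))
goto(robot,[.3977,-.3048,.010],np.radians(19.1))
E
```

```text
23646
[[-0.0031 -0.0437  0.0014]
 [-0.0091 -0.0438  0.0036]
 [-0.0121 -0.0433 -0.0101]
 [-0.0149 -0.0432  0.0091]
 [-0.0174 -0.0432  0.0084]
 [-0.0197 -0.0432  0.0086]
 [-0.022  -0.0486 -0.0119]
 [-0.0241 -0.0434  0.0012]
 [-0.0261 -0.0551 -0.0079]
 [-0.028  -0.0563 -0.0078]]
23187
[[-0.0029  0.0424  0.0014]
 [-0.0089  0.0424  0.0091]
 [-0.0121  0.0419  0.0085]
 [-0.0147  0.042  -0.0035]
 [-0.0174  0.0527 -0.0078]
 [-0.0196  0.0419 -0.0081]
 [-0.0219  0.0469 -0.0116]
 [-0.024   0.0419 -0.0037]
 [-0.026   0.0423  0.0043]
 [-0.0279  0.0421  0.005 ]]
turn [-0.0036  0.0011 -0.0001] then shift [ 0.1918 -0.002   0.0023]
turn [ 3.138e+00 -2.000e-04 -1.800e-03] then shift [ 0.1918  0.002  -0.0023]
clock 2.25 ee [ 0.3988 -0.302   0.2018] q [-0.821  0.082  1.764 -0.     1.294 -1.151] gap 0.0851 F [-0.4 -0.3  0.3]
```

carry_out:
  steps: "0.03 -0.001 0.001 -0.0036 0 0 -1;0.04 -0.001 0.0013 0 0 0 -1;0.04 0 0 0 0 0 -1;0.04 0 0 0 0 0 -1;0.03 0 0 0 0 0 -1;0.0155 0 0 0 0 0 -1;0 0 0 0 0 0 -1;0 0 0 0 0 0 0.2;0 0 0 0 0 0 0.2;0 0 0 0 0 0 0.2;0 0 0 0 0 0 0.2;0 0 0 0 0 0 0.2"
  grip_force: 40

```text
clock: 3.45
ee_pos: [0.3992, -0.3051, 0.0076]
eef_rot: [0.957, 1.345, -0.959]
wrist_force: [-0.4, -1.8, 6.0]
finger_gap: 0.0588
```

```bash
cat >> h.py <<'E'
def tips(robot,name):
    c,im,d=snap(robot,'wrist',name); o=robot.observe();T=R.from_rotvec(o['eef_rot']).as_matrix()
    Q=(cloud(c,d)-o['ee_pos'])@T
    m=(d>0)&(Q[...,0]<.05)&(Q[...,0]>-.08)&(abs(Q[...,1])<.1)
    return c,im,d,Q
E
python3 - <<'E'
from station import robot
from h import *
c,im,d,Q=tips(robot,'w2'); goto(robot,[.3977,-.3048,.10])
E
```

```text
turn [-0.      0.004  -0.0012] then shift [-0.0923 -0.0014 -0.0008]
clock 3.5 ee [ 0.3992 -0.3051  0.0077] q [-8.250e-01  3.770e-01  1.882e+00 -1.000e-03  8.780e-01 -1.159e+00] gap 0.0589 F [-0.9 -2.1  7. ]
```

View pics/w2.png

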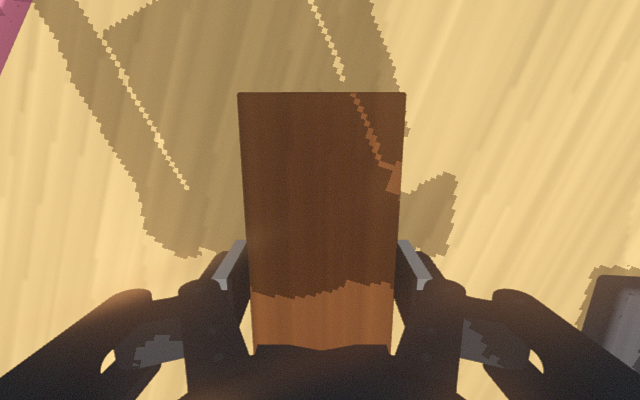

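```bash
python3 - <<'E'
from station import robot
from h import *
c,im,d=load('w2'); o=robot.observe();T=R.from_rotvec(o['eef_rot']).as_matrix()
Q=(cloud(c,d)-o['ee_pos'])@T; W=cloud(c,d)
for v,u in [(243,242),(250,240),(260,235),(285,228),(243,402),(250,404),(285,420),(120,320),(250,320),(150,500),(245,215)]: print(u,v,Q[v,u].round(4),W[v,u].round(4))
# block near/far end: pixel of far edge v~93
print(plane(c,[(238,93),(405,93)],.017).round(4))
print(np.cross([1,0,0],[0,1,0]))
E
```

```text
242 243 [-0.0039 -0.0334 -0.0111] [ 0.364  -0.3056  0.0114]
240 250 [-0.011  -0.0325 -0.0112] [ 0.3648 -0.3052  0.0186]
235 260 [-0.0204 -0.0322 -0.0115] [ 0.365  -0.3048  0.028 ]
228 285 [-0.0327 -0.0317 -0.0084] [ 0.3665 -0.3075  0.0403]
402 243 [-0.0039  0.0321 -0.0111] [ 0.4258 -0.284   0.0116]
404 250 [-0.0114  0.0311 -0.0113] [ 0.4249 -0.2841  0.019 ]
420 285 [-0.0336  0.0313 -0.0089] [ 0.4258 -0.2863  0.0413]
320 120 [-0.0103 -0.0013 -0.0605] [ 0.378  -0.2483  0.0177]
320 250 [-0.009  -0.0014 -0.0103] [ 0.3945 -0.2958  0.0166]
500 150 [ 0.0085  0.0735 -0.0475] [ 0.453  -0.2361 -0.001 ]
215 245 [ 0.0082 -0.0485 -0.0051] [ 0.3517 -0.3163 -0.0006]
[[ 0.3481 -0.249   0.017 ]
 [ 0.403  -0.23    0.017 ]]
[0 0 1]
```

carry_out:
  steps: "-0.01 0 0 0 0 0 0.2;-0.03 0 0 0 0 0 0.2;-0.04 0 0 0 0 0 0.2;-0.04 0 0 0 0 0 0.2;-0.03 0 0 0 0 0 0.2;0 0 0 0 0 0 0.2;0 0 0 0 0 0 0.2"

```text
clock: 4.2
ee_pos: [0.3982, -0.3033, 0.1566]
eef_rot: [0.958, 1.348, -0.959]
wrist_force: [-0.7, -0.0, -1.4]
finger_gap: 0.059
```

```bash
python3 - <<'E'
from station import robot
from h import *
c,im,d,Q=tips(robot,'w3'); m=(d>0)&(Q[...,0]<.03)&(Q[...,0]>-.08)&(abs(abs(Q[...,1])-.036)<.005)
for s in (-1,1):
    q=Q[m&(Q[...,1]*s>.0315)]; i=np.argsort(-q[:,0])[:400:20]; print(q[i].round(4).tolist())
print(proj(c,[]) if 0 else '')
goto(robot,[.652,.036,.10],np.radians(-2.5))
c,im,d=snap(robot,'top','t3')
E
```

```text
[[-0.0014, -0.0346, -0.0098], [-0.0039, -0.0323, -0.0108], [-0.0054, -0.0325, -0.0101], [-0.0065, -0.0351, -0.0097], [-0.0078, -0.0407, -0.0063], [-0.0089, -0.0329, -0.0103], [-0.01, -0.04, -0.0065], [-0.0112, -0.0409, -0.0062], [-0.0121, -0.036, -0.0105], [-0.0131, -0.0392, -0.0063], [-0.0143, -0.0324, -0.0106], [-0.0154, -0.0348, -0.0107], [-0.0163, -0.041, -0.0062], [-0.0174, -0.0355, -0.01], [-0.018, -0.0341, -0.0103], [-0.0188, -0.0343, -0.0102], [-0.0199, -0.034, -0.01], [-0.021, -0.0323, -0.0101], [-0.0216, -0.0336, -0.0104], [-0.0225, -0.0402, -0.006]]
[[-0.0019, 0.0317, -0.0099], [-0.0042, 0.0336, -0.0104], [-0.0058, 0.0349, -0.0102], [-0.0067, 0.0343, -0.0102], [-0.0079, 0.0387, -0.0063], [-0.0087, 0.0358, -0.0097], [-0.0099, 0.0347, -0.0103], [-0.0111, 0.0352, -0.0103], [-0.0125, 0.0402, -0.0063], [-0.0132, 0.0358, -0.01], [-0.0141, 0.0409, -0.0062], [-0.0153, 0.0341, -0.0106], [-0.0162, 0.0399, -0.006], [-0.0172, 0.0404, -0.0052], [-0.0183, 0.0392, -0.0062], [-0.0192, 0.0393, -0.0067], [-0.0203, 0.0405, -0.006], [-0.0211, 0.0355, -0.0104], [-0.0218, 0.0325, -0.01], [-0.0226, 0.0405, -0.006]]

turn [ 0.379  -0.0016  0.001 ] then shift [ 0.0551  0.2396 -0.3493]
turn [-2.7626e+00 -1.3000e-03 -2.3000e-03] then shift [ 0.0551 -0.2396  0.3493]
clock 4.25 ee [ 0.3974 -0.3025  0.1551] q [-0.824  0.137  1.809  0.     1.198 -1.16 ] gap 0.0588 F [-0.   1.2 -1.3]
```

View pics/w3.png

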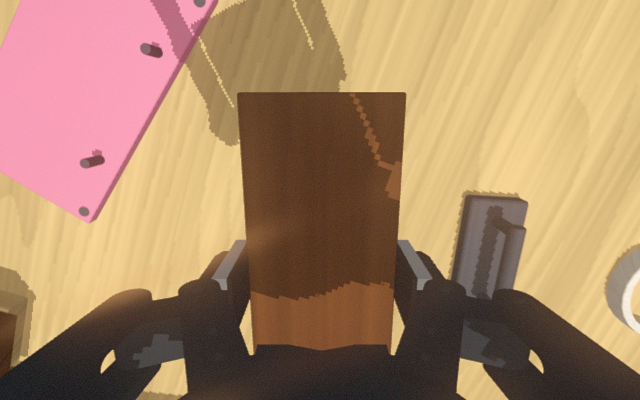

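```bash
python3 - <<'E'
from station import robot
from h import *
for n,win in (('top',(265,355,115,172)),('side',(225,305,170,245))):
    c=cal(robot,n); im=np.load(f'pics/{n}0im.npy'); hsv=cv2.cvtColor(im,cv2.COLOR_BGR2HSV)
    for th in (45,60,75): P,cn,a,t=seg(c,(hsv[...,1]<th)&(hsv[...,2]>110),win,.012)
    ap=cv2.approxPolyDP(cn.reshape(-1,1,2),4,True)[:,0]; print(ap.tolist(),(plane(c,ap,.012)[:,:2]*1000).round(1).tolist())
    x0,x1,y0,y1=win
    f=8 if n=='top' else 8
    cv2.imwrite(f'pics/jig_{n}.png',cv2.resize(im[y0:y1,x0:x1],None,fx=f,fy=f,interpolation=cv2.INTER_CUBIC))
E
```

```text
px [275 126] [343 161] ctr mm [652.7  36.2] size [212.9 113.1] long axis deg 88.52
px [275 126] [343 161] ctr mm [652.7  36.4] size [213.3 113.1] long axis deg 88.52
px [275 125] [344 161] ctr mm [654.   35.1] size [216.7 116.4] long axis deg 88.28
[[275, 131], [278, 160], [343, 158], [344, 127], [327, 126], [325, 132], [324, 126], [295, 126], [293, 131], [279, 125]] [[695.6, 142.2], [601.8, 133.2], [603.2, -68.7], [703.1, -74.8], [707.7, -21.5], [688.3, -14.8], [708.0, -12.1], [710.3, 79.2], [694.2, 85.6], [714.9, 129.6]]
px [234 179] [295 236] ctr mm [652.4  38.4] size [213.8 113.5] long axis deg 87.67
px [232 178] [296 236] ctr mm [652.8  38.5] size [216.9 115.7] long axis deg 87.81
px [232 178] [296 236] ctr mm [653.3  39.3] size [219.  116.5] long axis deg 87.95
[[296, 189], [265, 179], [263, 190], [257, 188], [245, 204], [246, 213], [240, 211], [232, 226], [266, 235]] [[595.8, -59.6], [704.6, -59.7], [688.4, -15.5], [709.6, -15.6], [711.8, 56.5], [691.8, 86.0], [712.0, 86.3], [705.3, 144.5], [599.6, 134.4]]
```

View pics/jig_top.png

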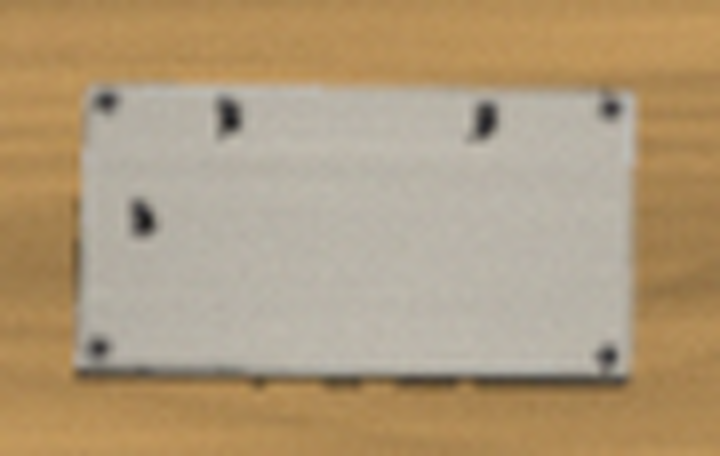

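View pics/jig_side.png

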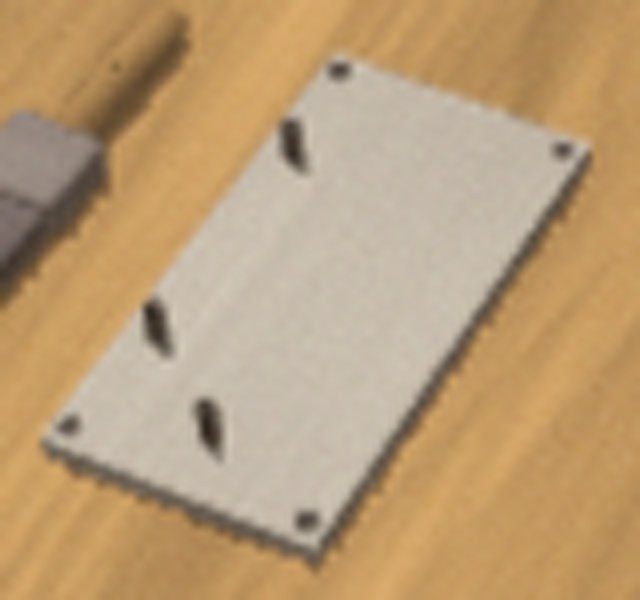

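```bash
python3 - <<'E'
from station import robot
from h import *
goto(robot,[.648,.036,.16],np.radians(-2))
E
```

```text
turn [ 0.3702 -0.003   0.0019] then shift [-0.0057  0.239  -0.3467]
turn [-2.7714e+00 -2.6000e-03 -4.2000e-03] then shift [-0.0057 -0.239   0.3467]
clock 4.3 ee [ 0.397  -0.3022  0.1543] q [-0.824  0.138  1.809  0.     1.198 -1.16 ] gap 0.0591 F [-0.7 -0.1 -1.2]
```

carry_out:
  steps: "0 0 0 0.1234 0 0 0.2;0 0 0 0.1234 0 0 0.2;0 0 0 0.1234 0 0 0.2;-0.002 0.02 -0.029 0 0 0 0.2;-0.002 0.028 -0.0405 0 0 0 0.2;-0.002 0.028 -0.0405 0 0 0 0.2;0 0.028 -0.0405 0 0 0 0.2;0 0.028 -0.0405 0 0 0 0.2;0 0.028 -0.0405 0 0 0 0.2;0 0.028 -0.0405 0 0 0 0.2;0 0.0255 -0.037 0 0 0 0.2;0 0.0255 -0.037 0 0 0 0.2"

```text
clock: 5.5
ee_pos: [0.6482, 0.036, 0.1587]
eef_rot: [1.232, 1.197, -1.238]
wrist_force: [0.9, -1.9, -0.5]
finger_gap: 0.0587
```

carry_out:
  steps: "0 0 0 0 0 0 0.2;0 0 0 0 0 0 0.2;0 0 0 0 0 0 0.2"

```text
clock: 5.8
ee_pos: [0.6474, 0.0333, 0.1598]
eef_rot: [1.233, 1.195, -1.239]
wrist_force: [-1.4, 1.1, -1.1]
finger_gap: 0.0587
```

```bash
python3 - <<'E'
from station import robot
from h import *
goto(robot,[.653,.0365,.06],np.radians(-2))
snap(robot,'wrist','w4')
E
```

```text
turn [-0.0007  0.0003  0.0041] then shift [ 0.0998  0.0055 -0.0034]
turn [ 3.1409e+00  6.5000e-03 -5.0000e-04] then shift [ 0.0998 -0.0055  0.0034]
clock 5.8 ee [0.6474 0.0333 0.1598] q [-8.200e-02  4.300e-01  1.421e+00 -1.000e-03  1.295e+00 -4.600e-02] gap 0.0587 F [-1.4  1.1 -1.1]
```

View pics/w4.png

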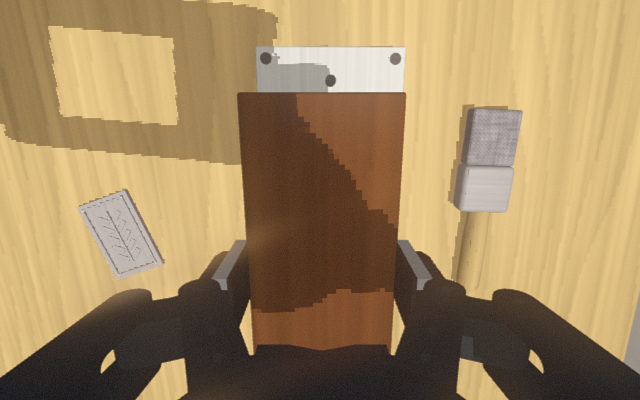

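```bash
python3 - <<'E'
from h import *
c,im,d=load('w4')
cv2.imwrite('pics/w4c.png',cv2.resize(im[30:110,230:430],None,fx=4,fy=4,interpolation=cv2.INTER_CUBIC))
E
```

```text
(no output)
```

View pics/w4c.png

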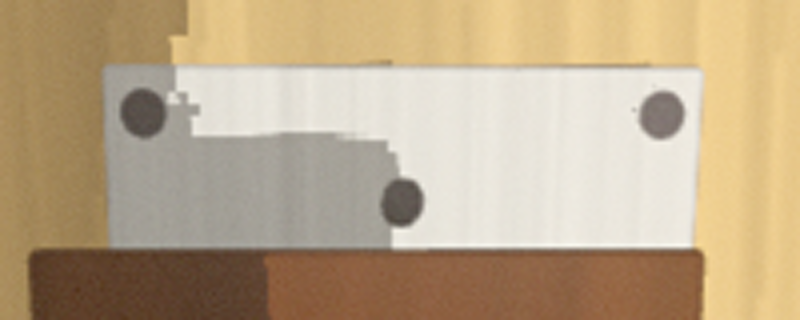

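```bash
python3 - <<'E'
from h import *
c,im,d=load('w4')
e=plane(c,[(255.6,46.4),(405.6,47)],.012)[:,:2]*1000; print(e.round(1),np.linalg.norm(e[1]-e[0]))
a=np.arctan2(*(e[1]-e[0])[::-1]); print('jig x axis deg',np.degrees(a)); ax=np.array([np.cos(a),np.sin(a)]);ay=np.array([-ax[1],ax[0]])
print('seat from edge',e.mean(0)-108*ay)
s=plane(c,[(265.7,58.2),(395.5,58.7)],.012)[:,:2]*1000; print('screws',s.round(1),np.degrees(np.arctan2(*(s[1]-s[0])[::-1])))
p=plane(c,[(330.3,80.4)],.032)[0,:2]*1000; print('pin',p,'seat from pin',p-82*ay)
for zt in (.168,.170):
  b=plane(c,[(237.4,92.4),(405.9,92.4)],zt)[:,:2]*1000; bb=np.arctan2(*(b[1]-b[0])[::-1]); print('block far',b.round(1),np.linalg.norm(b[1]-b[0]),np.degrees(bb)); bx=np.array([-np.sin(bb),np.cos(bb)]); print('block ctr',b.mean(0)-70*bx)
E
```

```text
[[599.5 143.3]
 [714.  138.7]] 114.512573316891
jig x axis deg -2.3209892632628395
seat from edge [652.38263959  33.10822681]
screws [[606.6 134.7]
 [706.4 130.6]] -2.3085806185468187
pin [655.37959271 115.36617077] seat from pin [652.05877094  33.4334414 ]
block far [[619.5 104. ]
 [678.7 101.8]] 59.31195485907839 -2.0837240454613104
block ctr [646.54593234  32.94403015]
block far [[619.9 103.9]
 [678.3 101.8]] 58.36787964596474 -2.083724045461318
block ctr [646.55104584  32.87991132]
```

carry_out:
  steps: "0.02 0.0028 -0.0005 0.004 0 0 0.2;0.03 0.0028 -0.0006 0 0 0 0.2;0.03 0 0 0 0 0 0.2;0.02 0 0 0 0 0 0.2;0.005 0 0 0 0 0 0.2;0 0 0 0 0 0 0.2;0 0 0 0 0 0 0.2"

```text
clock: 6.55
ee_pos: [0.6556, 0.0341, 0.0584]
eef_rot: [1.24, 1.188, -1.237]
wrist_force: [-0.2, -0.4, -0.5]
finger_gap: 0.0588
```

```bash
python3 - <<'E'
from station import robot
from h import *
goto(robot,[.653,.0345,.019],np.radians(-2.3))
c,im,d=snap(robot,'wrist','w5')
cv2.imwrite('pics/w5c.png',cv2.resize(im[0:130,200:450],None,fx=3.2,fy=3.2,interpolation=cv2.INTER_CUBIC))
E
```

```text
turn [ 0.0002  0.0002 -0.0025] then shift [ 0.0394 -0.0026 -0.0003]
turn [-3.1414e+00  3.9000e-03  2.0000e-04] then shift [0.0394 0.0026 0.0003]
clock 6.55 ee [0.6556 0.0341 0.0584] q [-0.08   0.559  1.462 -0.     1.118 -0.04 ] gap 0.0588 F [-0.2 -0.4 -0.5]
```

View pics/w5c.png

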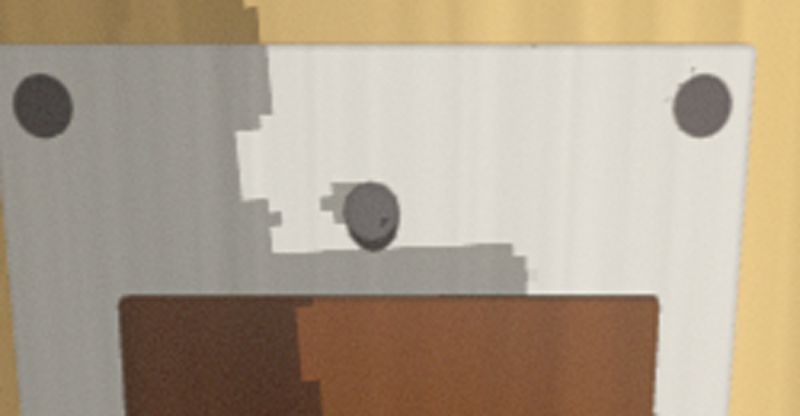

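```bash
cat > rel.py <<'E'
from h import *
def rel(c,screws,pin,bl,zt):
    s=plane(c,screws,.012)[:,:2]*1000; a=np.arctan2(*(s[1]-s[0])[::-1]); ax=np.array([np.cos(a),np.sin(a)]);ay=np.array([-ax[1],ax[0]])
    p=plane(c,[pin],.032)[0,:2]*1000
    b=plane(c,bl,zt)[:,:2]*1000; bm=b.mean(0)
    print('screws dist',np.linalg.norm(s[1]-s[0]),'ang',np.degrees(a),'mid',s.mean(0),'pin',p,'| pin-screwmid in jig',(p-s.mean(0))@ax,(p-s.mean(0))@ay)
    print('block w',np.linalg.norm(b[1]-b[0]),'ang',np.degrees(np.arctan2(*(b[1]-b[0])[::-1])),'mid',bm)
    print('block end rel pin (want 0,-12): ',(bm-p)@ax,(bm-p)@ay,' rel screw mid x',(bm-s.mean(0))@ax)
E
python3 - <<'E'
from rel import *
c,im,d=load('w5')
W=cloud(c,d); print(W[110,320],W[110,250],W[66,316],W[20,400],W[50,380])
rel(c,[(213.4,32.8),(419.7,32.8)],(315.9,65.9),[(237.2,92.8),(405.9,92.8)],.0684)
E
```

```text
[0.65677386 0.09773228 0.06627726] [0.63208677 0.09876074 0.06776534] [0.65571944 0.11608606 0.03155097] [0.69711881 0.13749844 0.01037366] [0.6872693  0.12421059 0.0116987 ]
screws dist 99.81218781135595 ang -2.2981590926277384 mid [656.5399617  133.13658699] pin [655.6810337  116.08333067] | pin-screwmid in jig -0.17440689220923508 -17.073982860283557
block w 58.540712761554744 ang -2.3238199271954376 mid [657.57828305 103.52421687]
block end rel pin (want 0,-12):  2.399339921900331 -12.472933191563188  rel screw mid x 2.224933029691096
```

```bash
python3 - <<'E'
from station import robot
for i in range(4):
    o=robot.observe(); print(o['clock'],o['ee_pos'].round(4),o['qpos'].round(4)); robot.capture('side')
E
```

```text
6.6 [0.656  0.0343 0.0588] [-0.0794  0.5583  1.4618 -0.      1.118  -0.0396]
6.65 [0.6561 0.0345 0.059 ] [-0.0791  0.5582  1.4617  0.      1.1179 -0.0396]
6.7 [0.656  0.0346 0.0588] [-0.0789  0.5583  1.4618  0.      1.118  -0.0396]
6.75 [0.6558 0.0347 0.0586] [-0.0787  0.5586  1.4621 -0.      1.118  -0.0396]
```

carry_out:
  steps: "0.01 -0.0023 0 0 0 0 0.2;0.012 0 0 0 0 0 0.2;0.01 0 0 0 0 0 0.2;0.005 0 0 0 0 0 0.2;0 0 0 0 0 0 0.2;0 0 0 0 0 0 0.2;0 0 0 0 0 0 0.2"

```text
clock: 7.5
ee_pos: [0.6516, 0.0351, 0.0196]
eef_rot: [1.237, 1.192, -1.239]
wrist_force: [-3.1, 0.7, 3.8]
finger_gap: 0.0591
```

```bash
python3 - <<'E'
from station import robot
from h import *
c,im,d=snap(robot,'wrist','w6')
goto(robot,[.653,.0345,.019],np.radians(-2.3))
W=cloud(c,d); print(W[110,320],W[180,320])
cv2.imwrite('pics/w6c.png',cv2.resize(im[0:130,200:450],None,fx=3.2,fy=3.2,interpolation=cv2.INTER_CUBIC))
E
```

```text
turn [ 0.0012 -0.      0.0014] then shift [0.0006 0.0012 0.0005]
turn [-3.1403e+00 -2.2000e-03 -0.0000e+00] then shift [ 0.0006 -0.0012 -0.0005]
clock 7.55 ee [0.6518 0.0351 0.0196] q [-0.079  0.607  1.48  -0.     1.055 -0.04 ] gap 0.0588 F [-1.9 -0.1  4.4]
[0.65272898 0.0987533  0.02920747] [0.65169288 0.07341352 0.0286301 ]
```

View pics/w6c.png

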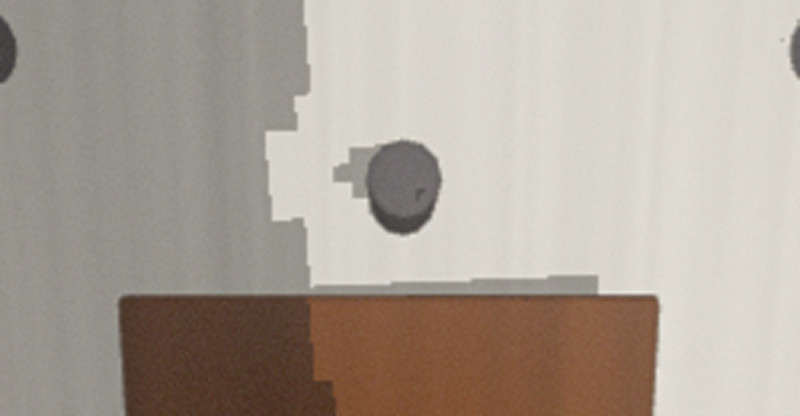

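carry_out:
  steps: "-0.004 0 0 0 0 0 0.2;0 0.0015 0 0 0 0 0.2;0 0 0 0 0 0 0.2;0.0035 0 0 0 0 0 0.2;0 0 0 0 0 0 0.2;0 0 0 0 0 0 0.2"

```text
clock: 8.15
ee_pos: [0.6536, 0.0349, 0.0199]
eef_rot: [1.238, 1.191, -1.238]
wrist_force: [-0.2, -0.5, -0.2]
finger_gap: 0.0593
```

```bash
python3 - <<'E'
from station import robot
from h import *
c,im,d=snap(robot,'wrist','w7')
goto(robot,[.653,.0345,.019],np.radians(-2.3))
W=cloud(c,d); print(W[110,320],W[180,320])
cv2.imwrite('pics/w7c.png',cv2.resize(im[0:130,200:450],None,fx=3.2,fy=3.2,interpolation=cv2.INTER_CUBIC))
E
```

```text
turn [ 0.0012 -0.0001  0.0008] then shift [ 0.0009 -0.0005  0.0005]
turn [-3.1404e+00 -1.2000e-03 -1.0000e-04] then shift [ 0.0009  0.0005 -0.0005]
clock 8.2 ee [0.6535 0.035  0.0199] q [-0.079  0.61   1.476  0.     1.057 -0.04 ] gap 0.0587 F [ 0.4  0.2 -0.6]
[0.65470559 0.09855815 0.02850298] [0.65367059 0.07323147 0.02890612]
```

View pics/w7c.png

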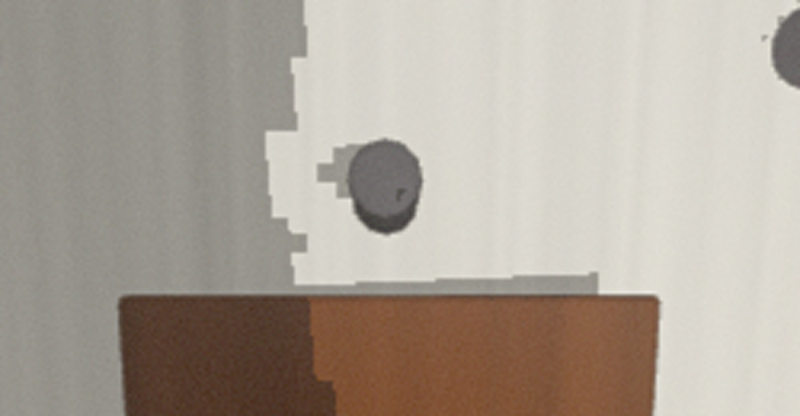

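carry_out:
  steps: "0.0006 0 0 0 0 0 0.2;0 0 0 0 0 0 0;0 0 0 0 0 0 -0.6;0 0 0 0 0 0 -1;0 0 0 0 0 0 -1;0 0 0 0 0 0 -1;-0.02 0 0 0 0 0 -1;-0.04 0 0 0 0 0 -1;-0.04 0 0 0 0 0 -1;-0.04 0 0 0 0 0 -1;-0.04 0 0 0 0 0 -1;0 0 0 0 0 0 -1"

```text
clock: 9.4
ee_pos: [0.6586, 0.0347, 0.2086]
eef_rot: [1.244, 1.178, -1.227]
wrist_force: [0.8, -1.6, 0.8]
finger_gap: 0.0852
```

```bash
python3 - <<'E'
from station import robot
from h import *
c,im,d=snap(robot,'wrist','w8')
goto(robot,[.4625,-.0095,.2],np.radians(17.3))
E
```

```text
turn [-0.3409  0.002  -0.0095] then shift [ 0.0049 -0.1986 -0.0155]
turn [ 2.8007e+00 -1.3400e-02 -2.8000e-03] then shift [0.0049 0.1986 0.0155]
clock 9.45 ee [0.6567 0.0347 0.2049] q [-0.079  0.4    1.366  0.     1.366 -0.04 ] gap 0.0854 F [ 0.1  0.9 -0.4]
```

View pics/w8.png

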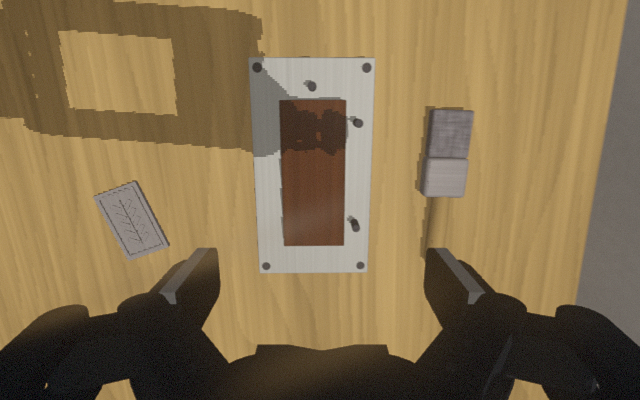

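```bash
python3 - <<'E'
from h import *
c,im,d=load('w8'); hsv=cv2.cvtColor(im,cv2.COLOR_BGR2HSV)
cv2.imwrite('pics/w8c.png',cv2.resize(im[40:290,230:400],None,fx=2.4,fy=2.4,interpolation=cv2.INTER_CUBIC))
g=cv2.GaussianBlur(im,(3,3),0).astype(int); m=(g[...,2]<125)&(g[...,2]-g[...,0]>18)&(g[...,0]<60)
P,cn,a,t=seg(c,m,(270,352,90,255),.029)
W=cloud(c,d); 
m2=(W[...,2]>.006)&(W[...,2]<.06)
P,cn,a2,t2=seg(c,m2,(235,392,40,285),.012)
ay=np.array([np.cos(t2),np.sin(t2)]); ax=np.array([ay[1],-ay[0]])
print('block rel jig x,y',(a-a2)@ax,(a-a2)@ay,'ang',np.degrees(t-t2))
Pl=W[180:190,120:140].mean((0,1)); print(W[220,130],W[200,120])
E
```

```text
px [280 100] [344 244] ctr mm [652.2  35.6] size [137.  58.] long axis deg 87.75
px [249  57] [375 273] ctr mm [652.1  34.4] size [214.7 115.3] long axis deg 87.71
block rel jig x,y -0.044367472122274876 1.2085656924487012 ang 0.033768453
[ 0.46134461 -0.00744048  0.00512667] [0.45484975 0.01413059 0.00447039]
```

View pics/w8c.png

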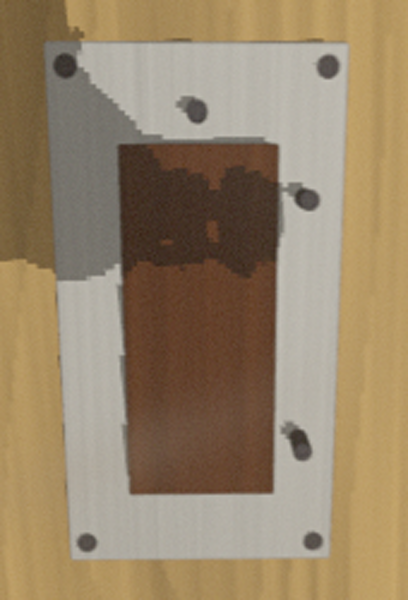

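```bash
python3 - <<'E'
from station import robot
from h import *
goto(robot,[.5652,.3515,.16],np.radians(13))
E
```

```text
turn [-0.2658  0.0016 -0.0095] then shift [ 0.0449 -0.0179 -0.3292]
turn [ 2.8757e+00 -1.3800e-02 -2.4000e-03] then shift [0.0449 0.0179 0.3292]
clock 9.45 ee [0.6567 0.0347 0.2049] q [-0.079  0.4    1.366  0.     1.366 -0.04 ] gap 0.0854 F [ 0.1  0.9 -0.4]
```

carry_out:
  steps: "0 0 0 -0.1329 0 0 -1;0 0 0 -0.1329 0 0 -1;0 -0.0018 -0.0329 0 0 0 -1;0 -0.0018 -0.037 0 0 0 -1;0 -0.0018 -0.037 0 0 0 -1;0 -0.0018 -0.037 0 0 0 -1;0 -0.0018 -0.037 0 0 0 -1;0 -0.0018 -0.037 0 0 0 -1;0.01 -0.0018 -0.037 0 0 0 -1;0.015 -0.0018 -0.037 0 0 0 -1;0.02 -0.0018 -0.037 0 0 0 -1;0 0 0 0 0 0 -1"

```text
clock: 10.65
ee_pos: [0.5587, 0.3547, 0.1487]
eef_rot: [1.031, 1.317, -1.044]
wrist_force: [-0.7, -0.4, -0.7]
finger_gap: 0.0851
```

carry_out:
  steps: "0 0 0 0 0 0 -1;0 0 0 0 0 0 -1;0 0 0 0 0 0 -1"

```text
clock: 10.95
ee_pos: [0.5651, 0.3506, 0.1553]
eef_rot: [1.042, 1.306, -1.041]
wrist_force: [-0.8, -0.1, -0.3]
finger_gap: 0.0853
```

```bash
python3 - <<'E'
from station import robot
from h import *
c,im,d=snap(robot,'wrist','w9')
goto(robot,[.5652,.3515,.16],np.radians(13))
E
```

```text
turn [-0.002  -0.0001 -0.0014] then shift [-0.0045  0.0002 -0.0009]
turn [ 3.1395e+00 -2.2000e-03  1.0000e-04] then shift [-0.0045 -0.0002  0.0009]
clock 11.0 ee [0.5652 0.3506 0.1555] q [ 0.425  0.464  1.381 -0.     1.295  0.201] gap 0.0854 F [ 0.3  0.3 -0.3]
```

View pics/w9.png

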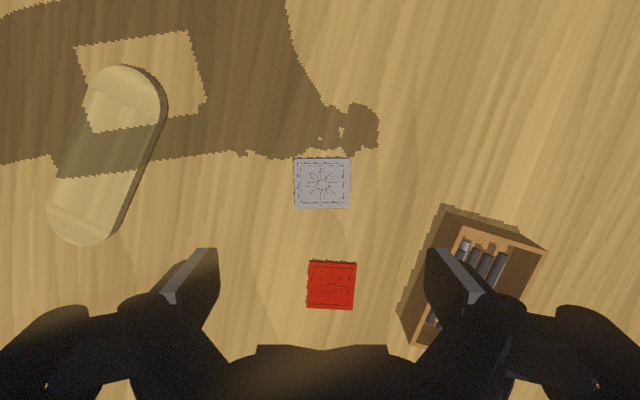

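```bash
python3 - <<'E'
from h import *
c,im,d=load('w9'); hsv=cv2.cvtColor(im,cv2.COLOR_BGR2HSV)
print(hsv[185,322],hsv[185,370],hsv[165,300])
P,cn,a,t=seg(c,(hsv[...,1]<70)&(hsv[...,2]>70),(280,365,145,220),.0064)
cv2.imwrite('pics/w9c.png',cv2.resize(im[140:230,270:370],None,fx=6,fy=6))
W=cloud(c,d); m=(W[...,2]>.008)&(W[...,2]<.03)
P,cn,a,t=seg(c,m,(30,180,50,260),.016)
E
```

```text
[ 14  21 160] [ 19 117 177] [  9  27 153]
px [294 158] [349 208] ctr mm [564.4 351.3] size [47.2 43.5] long axis deg 12.84
px [46 66] [163 245] ctr mm [387.4 331.7] size [160.3  58.8] long axis deg 73.62
```

View pics/w9c.png

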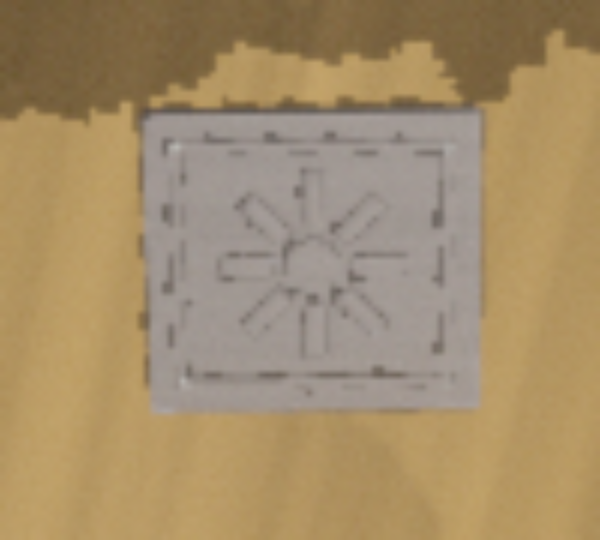

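```bash
python3 - <<'E'
from station import robot
from h import *
goto(robot,[.5657,.3454,.02],np.radians(12.85))
E
```

```text
turn [ 0.0006 -0.0001 -0.0014] then shift [ 0.1355 -0.0007  0.0052]
turn [-3.141e+00  2.200e-03 -1.000e-04] then shift [ 0.1355  0.0007 -0.0052]
clock 11.0 ee [0.5652 0.3506 0.1555] q [ 0.425  0.464  1.381 -0.     1.295  0.201] gap 0.0854 F [ 0.3  0.3 -0.3]
```

carry_out:
  steps: "0.03 -0.0007 0.0052 0.0006 0 0 -0.32;0.035 0 0 0 0 0 -0.32;0.035 0 0 0 0 0 -0.32;0.025 0 0 0 0 0 -0.32;0.0105 0 0 0 0 0 -0.32;0.005 0 0 0 0 0 -0.32;0 0 0 0 0 0 -0.32;0 0 0 0 0 0 -0.32"

```text
clock: 11.8
ee_pos: [0.5662, 0.347, 0.0162]
eef_rot: [1.044, 1.306, -1.038]
wrist_force: [0.3, 0.3, -0.6]
finger_gap: 0.0564
```

```bash
python3 - <<'E'
from station import robot
from h import *
c,im,d,Q=tips(robot,'w10'); W=cloud(c,d)
goto(robot,[.5657,.3454,.005],np.radians(12.85))
m=(d>0)&(W[...,2]>.003)&(abs(Q[...,1])<.08)&(abs(Q[...,1])>.026)&(abs(Q[...,2])<.02)
for s in (-1,1):
    mm=m&(Q[...,1]*s>0); z=W[...,2][mm]; print(len(z),np.sort(z)[:200:20].round(4)); 
E
```

```text
turn [ 0.0018 -0.0007 -0.0038] then shift [ 0.0114 -0.0009  0.0016]
turn [-3.1398e+00  5.9000e-03 -1.2000e-03] then shift [ 0.0114  0.0009 -0.0016]
clock 11.85 ee [0.5662 0.3472 0.0164] q [ 0.42   0.629  1.453 -0.     1.056  0.194] gap 0.0565 F [-0.2 -0.4 -0.2]
18114 [0.0109 0.013  0.0139 0.015  0.0157 0.0163 0.0167 0.0174 0.0177 0.0182]
17524 [0.0114 0.0129 0.0142 0.015  0.0158 0.0165 0.0171 0.0176 0.018  0.0185]
```

View pics/w10.png

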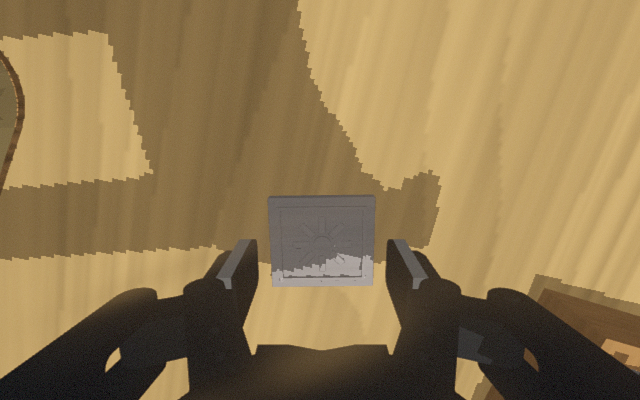

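carry_out:
  steps: "0.004 -0.0005 0.0016 0.0015 0 0.003 -0.32;0.004 0 0 0 0 0 -0.32;0 0 0 0 0 0 -0.32;0 0 0 0 0 0 -0.32"

```text
clock: 12.25
ee_pos: [0.5642, 0.3448, 0.0059]
eef_rot: [1.043, 1.305, -1.04]
wrist_force: [-0.3, -0.3, -0.7]
finger_gap: 0.0568
```

```bash
python3 - <<'E'
from station import robot
from h import *
c,im,d,Q=tips(robot,'w11'); W=cloud(c,d)
goto(robot,[.5657,.3454,.005],np.radians(12.85))
for v in range(236,250,2): print(v,[tuple(W[v,u].round(4)) for u in (248,252,396)])
cv2.imwrite('pics/w11c.png',cv2.resize(im[180:320,200:440],None,fx=3.3,fy=3.3))
E
```

```text
turn [ 0.0005  0.     -0.0028] then shift [ 0.0011  0.0014 -0.0002]
turn [-3.1411e+00  4.4000e-03  1.0000e-04] then shift [ 0.0011 -0.0014  0.0002]
clock 12.3 ee [0.5644 0.3449 0.0061] q [ 4.180e-01  6.390e-01  1.462e+00 -1.000e-03  1.038e+00  1.940e-01] gap 0.0564 F [-0.2  0.  -0.7]
236 [(np.float64(0.5296), np.float64(0.3469), np.float64(-0.0012)), (np.float64(0.5313), np.float64(0.3473), np.float64(-0.001)), (np.float64(0.5931), np.float64(0.3615), np.float64(-0.0007))]
238 [(np.float64(0.5297), np.float64(0.3459), np.float64(-0.0013)), (np.float64(0.5316), np.float64(0.3469), np.float64(0.0)), (np.float64(0.5936), np.float64(0.3603), np.float64(-0.0014))]
240 [(np.float64(0.531), np.float64(0.3487), np.float64(0.0069)), (np.float64(0.5325), np.float64(0.3488), np.float64(0.0063)), (np.float64(0.5913), np.float64(0.3623), np.float64(0.0067))]
242 [(np.float64(0.5314), np.float64(0.3486), np.float64(0.0087)), (np.float64(0.533), np.float64(0.3489), np.float64(0.0086)), (np.float64(0.5906), np.float64(0.3624), np.float64(0.0095))]
244 [(np.float64(0.5318), np.float64(0.3486), np.float64(0.0106)), (np.float64(0.5334), np.float64(0.3492), np.float64(0.011)), (np.float64(0.5901), np.float64(0.3624), np.float64(0.0118))]
246 [(np.float64(0.5323), np.float64(0.3492), np.float64(0.0137)), (np.float64(0.5335), np.float64(0.3483), np.float64(0.0109)), (np.float64(0.59), np.float64(0.3619), np.float64(0.0127))]
248 [(np.float64(0.5326), np.float64(0.3489), np.float64(0.0149)), (np.float64(0.5336), np.float64(0.3472), np.float64(0.0106)), (np.float64(0.5892), np.float64(0.3623), np.float64(0.016))]
```

View pics/w11c.png

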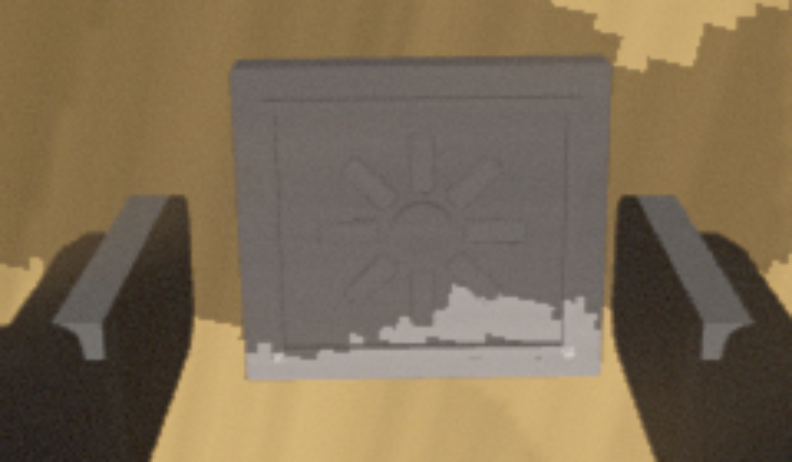

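carry_out:
  steps: "0.0027 0.002 0 0.0005 0 0 -0.32;0 0 0 0 0 0 -0.32;0 0 0 0 0 0 -0.32;0 0 0 0 0 0 -0.32"

```text
clock: 12.7
ee_pos: [0.5669, 0.3456, 0.004]
eef_rot: [1.045, 1.305, -1.039]
wrist_force: [0.1, 0.2, 3.0]
finger_gap: 0.0565
```

```bash
python3 - <<'E'
from station import robot
from h import *
c,im,d,Q=tips(robot,'w12'); W=cloud(c,d)
goto(robot,[.5657,.3454,.005],np.radians(12.85))
for v in range(236,250,2): print(v,[W[v,u].round(4).tolist() for u in (248,252,396)])
cv2.imwrite('pics/w12c.png',cv2.resize(im[180:320,200:440],None,fx=3.3,fy=3.3))
E
```

```text
turn [-0.0001 -0.0003 -0.0039] then shift [-0.0011 -0.0012 -0.0001]
turn [ 3.1415e+00 -6.1000e-03  5.0000e-04] then shift [-0.0011  0.0012  0.0001]
clock 12.75 ee [0.5668 0.3456 0.0039] q [ 4.170e-01  6.460e-01  1.456e+00 -1.000e-03  1.036e+00  1.940e-01] gap 0.0566 F [-0.1 -0.6  2.7]
236 [[0.5326, 0.3489, -0.0004], [0.5343, 0.3491, -0.0009], [0.5954, 0.3627, -0.0013]]
238 [[0.5328, 0.3482, -0.0], [0.5344, 0.3479, -0.0014], [0.5954, 0.362, -0.0006]]
240 [[0.5335, 0.349, 0.0038], [0.5352, 0.3498, 0.0047], [0.5936, 0.3634, 0.0058]]
242 [[0.5339, 0.349, 0.0059], [0.5355, 0.3495, 0.0061], [0.5935, 0.3629, 0.0069]]
244 [[0.5344, 0.3494, 0.0086], [0.536, 0.3498, 0.0087], [0.593, 0.3629, 0.0093]]
246 [[0.5349, 0.3498, 0.0112], [0.5362, 0.3492, 0.0091], [0.5923, 0.3631, 0.012]]
248 [[0.5352, 0.3494, 0.0123], [0.5365, 0.349, 0.0107], [0.592, 0.3629, 0.0136]]
```

View pics/w12c.png

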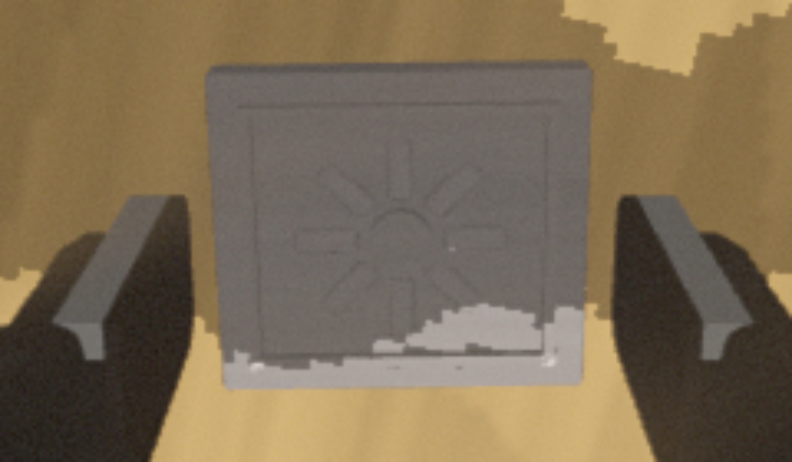

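carry_out:
  steps: "-0.0025 0 0 0 0 0 -0.32;0 -0.0005 0 0 0 0 -0.32;0 0 0 0 0 0 0;0 0 0 0 0 0 0.2;0 0 0 0 0 0 0.2;0 0 0 0 0 0 0.2;0 0 0 0 0 0 0.2"
  grip_force: 40

```text
clock: 13.45
ee_pos: [0.5661, 0.3452, 0.0061]
eef_rot: [1.044, 1.305, -1.04]
wrist_force: [-0.4, -0.7, 1.8]
finger_gap: 0.0465
```

```bash
python3 - <<'E'
from station import robot
from h import *
c,im,d,Q=tips(robot,'w13'); W=cloud(c,d)
goto(robot,[.5657,.3454,.15],np.radians(12.85))
cv2.imwrite('pics/w13c.png',cv2.resize(im[180:320,200:440],None,fx=3.3,fy=3.3))
E
```

```text
turn [-0.      0.     -0.0033] then shift [-0.1439 -0.0004 -0.0003]
turn [ 3.1415 -0.0053 -0.    ] then shift [-0.1439  0.0004  0.0003]
clock 13.5 ee [0.5661 0.3452 0.0061] q [ 4.180e-01  6.420e-01  1.457e+00 -1.000e-03  1.039e+00  1.940e-01] gap 0.047 F [ 0.2 -0.2  2.4]
```

View pics/w13c.png

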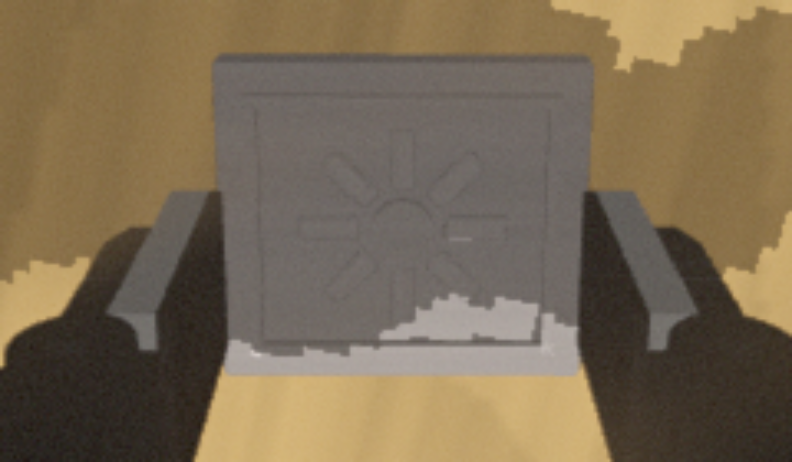

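carry_out:
  steps: "-0.01 0 0 0 0 0 0.2;-0.03 0 0 0 0 0 0.2;-0.04 0 0 0 0 0 0.2;-0.04 0 0 0 0 0 0.2;0 0 0 0 0 0 0.2;0 0 0 0 0 0 0.2"

```text
clock: 14.1
ee_pos: [0.5664, 0.3455, 0.128]
eef_rot: [1.046, 1.304, -1.038]
wrist_force: [-0.0, -0.7, -0.9]
finger_gap: 0.0464
```

```bash
python3 - <<'E'
from station import robot
from h import *
c,im,d,Q=tips(robot,'w14')
goto(robot,[.6537,.0723,.12],np.radians(-2.3))
cv2.imwrite('pics/w14c.png',cv2.resize(im[160:320,200:440],None,fx=3.3,fy=3.3))
E
```

```text
turn [ 2.644e-01 -1.000e-04 -2.200e-03] then shift [0.0059 0.0995 0.2688]
turn [-2.8772e+00  3.2000e-03 -2.0000e-04] then shift [ 0.0059 -0.0995 -0.2688]
clock 14.15 ee [0.565  0.3449 0.1259] q [ 4.180e-01  4.880e-01  1.412e+00 -1.000e-03  1.239e+00  1.940e-01] gap 0.0463 F [-0.5 -0.3 -1.3]
```

View pics/w14c.png

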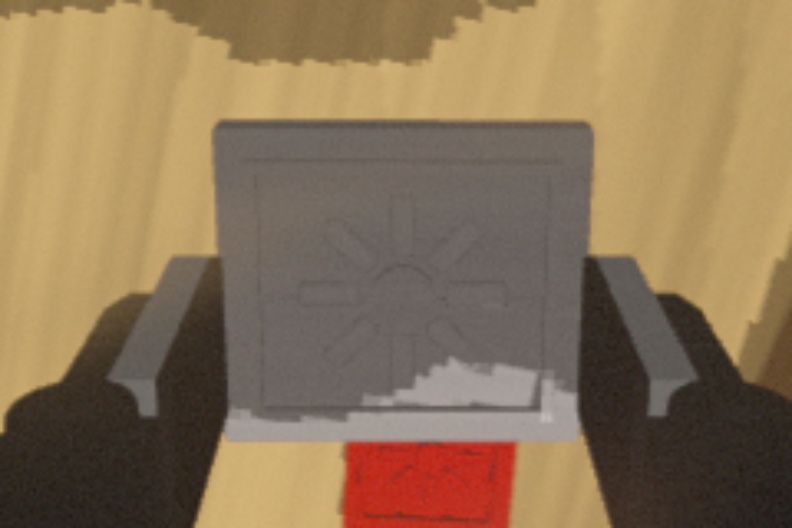

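carry_out:
  steps: "0 0 0 0.1322 0 0 0.2;0 0 0 0.1322 0 0 0.2;0 0.008 0.022 0 0 0 0.2;0 0.0135 0.036 0 0 0 0.2;0 0.0135 0.036 0 0 0 0.2;0 0.0135 0.036 0 0 0 0.2;0 0.0135 0.036 0 0 0 0.2;0 0.0135 0.036 0 0 0 0.2;0 0.0135 0.036 0 0 0 0.2;0.006 0.0105 0.0308 0 0 0 0.2;0 0 0 0 0 0 0.2;0 0 0 0 0 0 0.2"

```text
clock: 15.35
ee_pos: [0.6525, 0.0719, 0.1173]
eef_rot: [1.24, 1.192, -1.241]
wrist_force: [-0.3, 0.2, -0.6]
finger_gap: 0.0467
```

carry_out:
  steps: "0 0 0 0 0 0 0.2;0 0 0 0 0 0 0.2;0.02 0 0 0 0 0 0.2;0.02 0 0 0 0 0 0.2;0.005 0 0 0 0 0 0.2;0 0 0 0 0 0 0.2;0 0 0 0 0 0 0.2;0 0 0 0 0 0 0.2"

```text
clock: 16.15
ee_pos: [0.6554, 0.0728, 0.0766]
eef_rot: [1.242, 1.187, -1.234]
wrist_force: [0.5, 0.4, -0.1]
finger_gap: 0.0467
```

```bash
python3 - <<'E'
from station import robot
from h import *
c,im,d,Q=tips(robot,'w15')
goto(robot,[.6537,.0723,.06],np.radians(-2.3))
cv2.imwrite('pics/w15c.png',cv2.resize(im,None,fx=1.25,fy=1.25))
E
```

```text
turn [ 0.0002 -0.0008 -0.0054] then shift [ 0.0166 -0.0017  0.0005]
turn [-3.1414e+00  8.6000e-03 -1.3000e-03] then shift [ 0.0166  0.0017 -0.0005]
clock 16.2 ee [0.6554 0.0727 0.0766] q [-2.100e-02  5.390e-01  1.449e+00  1.000e-03  1.148e+00  1.900e-02] gap 0.0464 F [-0.1 -0.8 -1.8]
```

View pics/w15c.png

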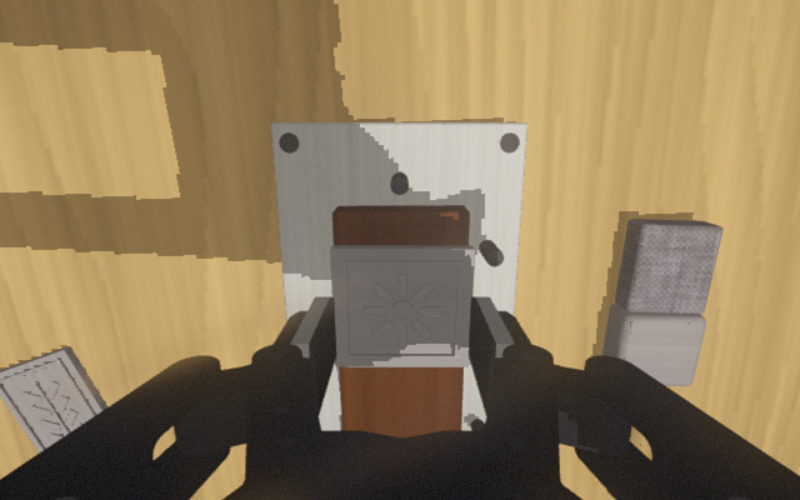

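carry_out:
  steps: "0.01 -0.0017 0 0 0 0 0.2;0.012 0 0 0 0 0 0.2;0.01 0 0 0 0 0 0.2;0.004 0 0 0 0 0 0.2;0 0 0 0 0 0 0.2;0 0 0 0 0 0 0.2;0 0 0 0 0 0 0.2"

```text
clock: 16.9
ee_pos: [0.6533, 0.0726, 0.0396]
eef_rot: [1.241, 1.187, -1.235]
wrist_force: [0.9, -1.4, -0.3]
finger_gap: 0.0468
```

```bash
python3 - <<'E'
from station import robot
from h import *
c,im,d,Q=tips(robot,'w16')
goto(robot,[.6537,.0723,.036],np.radians(-2.3))
W=cloud(c,d); print(W[250,320])
cv2.imwrite('pics/w16c.png',cv2.resize(im[80:320,200:440],None,fx=2.5,fy=2.5,interpolation=cv2.INTER_CUBIC))
E
```

```text
turn [-0.     -0.0008 -0.0042] then shift [0.0037 0.0003 0.0003]
turn [ 3.1415e+00 -6.6000e-03  1.2000e-03] then shift [ 0.0037 -0.0003 -0.0003]
clock 16.95 ee [0.6534 0.0727 0.0397] q [-2.100e-02  5.840e-01  1.467e+00  1.000e-03  1.086e+00  1.900e-02] gap 0.0461 F [-1.5 -0.3 -0.8]
[0.65203397 0.07820598 0.03854931]
```

View pics/w16c.png

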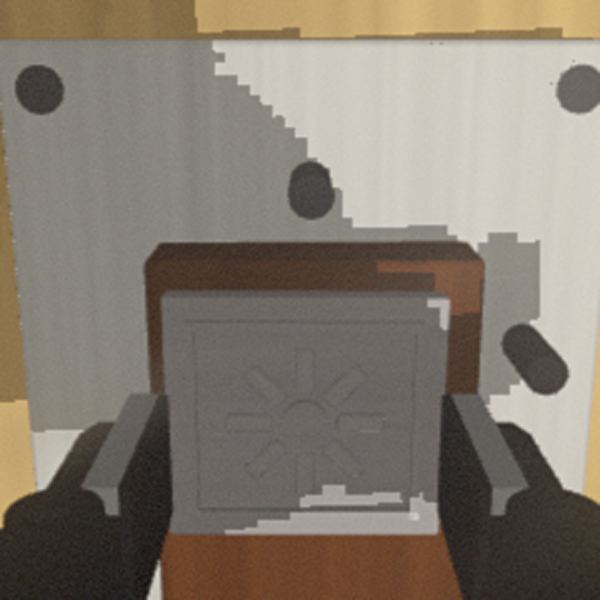

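```bash
python3 - <<'E'
from h import *
c,im,d=load('w16')
b=plane(c,[(258.8,185.2),(393.2,185.2)],.029)[:,:2]*1000
p=plane(c,[(265.2,198.4),(379.6,198.4)],.0402)[:,:2]*1000
e=(b[1]-b[0]);L=np.linalg.norm(e);ax=e/L;ay=np.array([-ax[1],ax[0]])
print('block',b.round(1),L,np.degrees(np.arctan2(e[1],e[0])));e2=p[1]-p[0];print('plate',p.round(1),np.linalg.norm(e2),np.degrees(np.arctan2(e2[1],e2[0])))
print('plate rel block: dx,dy (want 0,-5)',(p.mean(0)-b.mean(0))@ax,(p.mean(0)-b.mean(0))@ay)
print('block centre',b.mean(0)-70*ay)
E
```

```text
block [[626.6 105.5]
 [684.9 103. ]] 58.360351016527424 -2.4012832277113993
plate [[630.9 102.4]
 [677.1 100.5]] 46.29828814566281 -2.4117105755229256
plate rel block: dx,dy (want 0,-5) -1.6419075767846132 -2.865241990157016
block centre [652.83048286  34.30616283]
```

carry_out:
  steps: "0 0.0016 0.0021 0 0 0 0.2;0 0 0 0 0 0 0.2;0.002 0 0 0 0 0 0.2;0.002 0 0 0 0 0 0.2;0.0005 0 0 0 0 0 0.2;0 0 0 0 0 0 0.2;0 0 0 0 0 0 0.2"

```text
clock: 17.65
ee_pos: [0.6544, 0.0705, 0.035]
eef_rot: [1.241, 1.188, -1.236]
wrist_force: [-1.4, -0.3, 5.3]
finger_gap: 0.0467
```

```bash
python3 - <<'E'
from station import robot
from h import *
c,im,d,Q=tips(robot,'w17')
goto(robot,[.6537,.0723,.036],np.radians(-2.3))
W=cloud(c,d); print(W[250,320])
cv2.imwrite('pics/w17c.png',cv2.resize(im[80:320,200:440],None,fx=2.5,fy=2.5,interpolation=cv2.INTER_CUBIC))
E
```

```text
turn [-0.0001 -0.0007 -0.0031] then shift [-0.0009 -0.0008 -0.0018]
turn [ 3.1415e+00 -4.9000e-03  1.1000e-03] then shift [-0.0009  0.0008  0.0018]
clock 17.7 ee [0.6544 0.0705 0.0351] q [-2.400e-02  5.930e-01  1.465e+00  1.000e-03  1.080e+00  1.500e-02] gap 0.0463 F [-1.7 -0.1  4. ]
[0.65312981 0.0765591  0.03517528]
```

View pics/w17c.png

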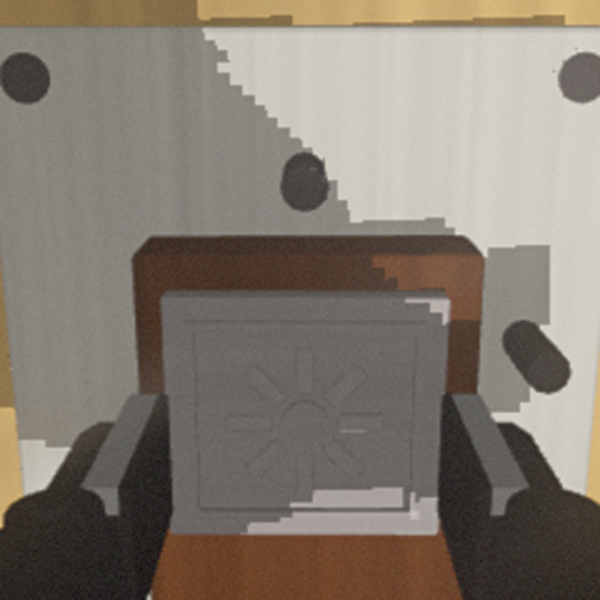

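carry_out:
  steps: "0 0 0 0 0 0 -0.15;0 0 0 0 0 0 -0.22;0 0 0 0 0 0 -0.22;0 0 0 0 0 0 -0.22;-0.005 0 0 0 0 0 -0.22;-0.015 0 0 0 0 0 -0.3;-0.03 0 0 0 0 0 -1;-0.04 0 0 0 0 0 -1;-0.04 0 0 0 0 0 -1;-0.03 0 0 0 0 0 -1;0 0 0 0 0 0 -1;0 0 0 0 0 0 -1"

```text
clock: 18.9
ee_pos: [0.6547, 0.0704, 0.1971]
eef_rot: [1.243, 1.185, -1.233]
wrist_force: [-0.3, -0.0, -1.0]
finger_gap: 0.0854
```

```bash
python3 - <<'E'
from station import robot
from h import *
c,im,d=snap(robot,'wrist','w18')
goto(robot,[.4625,-.0085,.18],np.radians(17.3))
cv2.imwrite('pics/w18c.png',cv2.resize(im[60:320,220:420],None,fx=2.3,fy=2.3,interpolation=cv2.INTER_CUBIC))
E
```

```text
turn [-3.421e-01 -3.000e-04 -3.100e-03] then shift [ 0.0149 -0.2058  0.0185]
turn [ 2.7995e+00 -4.4000e-03  4.0000e-04] then shift [ 0.0149  0.2058 -0.0185]
clock 18.95 ee [0.6535 0.0704 0.1949] q [-2.500e-02  4.110e-01  1.371e+00  1.000e-03  1.356e+00  1.500e-02] gap 0.0852 F [0.4 0.6 0. ]
```

View pics/w18c.png

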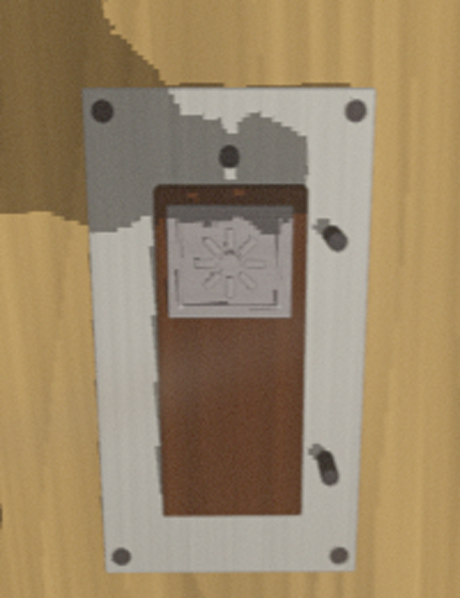

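carry_out:
  steps: "0 0 0 -0.114 0 0 -1;0 0 0 -0.114 0 0 -1;0 0 0 -0.114 0 0 -1;0 -0.03 0.003 0 0 0 -1;0 -0.036 0.0033 0 0 0 -1;0 -0.036 0.0033 0 0 0 -1;0 -0.036 0.0033 0 0 0 -1;0.01 -0.036 0.003 0 0 0 -1;0.015 -0.0318 0.0026 0 0 0 -1;0 0 0 0 0 0 -1;0 0 0 0 0 0 -1;0 0 0 0 0 0 -1"

```text
clock: 20.15
ee_pos: [0.4638, -0.0084, 0.1691]
eef_rot: [0.986, 1.334, -0.981]
wrist_force: [-0.0, 0.7, 0.3]
finger_gap: 0.0854
```

```bash
python3 - <<'E'
from station import robot
from h import *
c,im,d=snap(robot,'wrist','w19')
goto(robot,[.4625,-.0085,.18],np.radians(17.3))
hsv=cv2.cvtColor(im,cv2.COLOR_BGR2HSV)
for th in (60,75): P,cn,a,t=seg(c,(hsv[...,1]<th)&(hsv[...,2]>60),(270,380,100,260),.0064)
E
```

```text
turn [ 0.0003  0.0008 -0.0043] then shift [-0.0106 -0.0017 -0.0004]
turn [-3.1413e+00  6.7000e-03  1.2000e-03] then shift [-0.0106  0.0017  0.0004]
clock 20.2 ee [ 0.4643 -0.0084  0.1694] q [-2.060e-01  4.000e-02  1.882e+00  1.000e-03  1.216e+00 -5.080e-01] gap 0.0853 F [-0.1 -0.3  0.7]
px [292 139] [345 221] ctr mm [461.3  -9.5] size [74.8 47.3] long axis deg 107.57
px [292 139] [346 222] ctr mm [461.4  -9.8] size [75.4 47.6] long axis deg 107.48
```

View pics/w19.png

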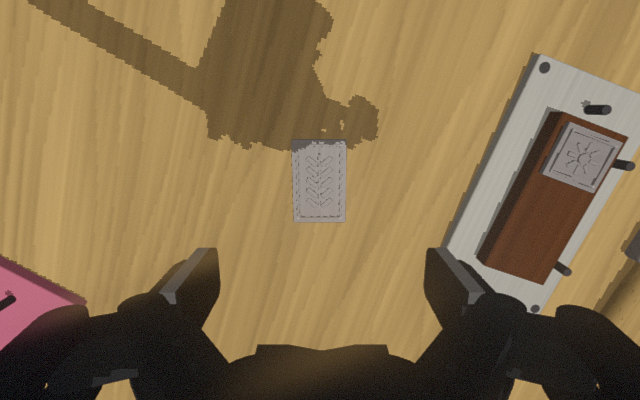

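```bash
python3 - <<'E'
from station import robot
from h import *
goto(robot,[.4614,-.0097,.0065],np.radians(17.5))
E
```

```text
turn [-0.0032  0.0008 -0.0043] then shift [ 0.1629 -0.0031  0.0004]
turn [ 3.1384e+00 -6.7000e-03 -1.2000e-03] then shift [ 0.1629  0.0031 -0.0004]
clock 20.2 ee [ 0.4643 -0.0084  0.1694] q [-2.060e-01  4.000e-02  1.882e+00  1.000e-03  1.216e+00 -5.080e-01] gap 0.0853 F [-0.1 -0.3  0.7]
```

carry_out:
  steps: "0.03 -0.0031 0.0004 -0.003 0 -0.004 -0.32;0.035 0 0 0 0 0 -0.32;0.035 0 0 0 0 0 -0.32;0.025 0 0 0 0 0 -0.32;0.018 0 0 0 0 0 -0.32;0.01 0 0 0 0 0 -0.32;0.005 0 0 0 0 0 -0.32;0 0 0 0 0 0 -0.32;0 0 0 0 0 0 -0.32;0 0 0 0 0 0 -0.32"

```text
clock: 21.2
ee_pos: [0.4612, -0.01, 0.012]
eef_rot: [0.982, 1.336, -0.981]
wrist_force: [0.2, 0.0, -0.1]
finger_gap: 0.0563
```

```bash
python3 - <<'E'
from station import robot
from h import *
c,im,d=snap(robot,'wrist','w20')
goto(robot,[.4614,-.0097,.0065],np.radians(17.5))
cv2.imwrite('pics/w20c.png',cv2.resize(im[140:320,200:440],None,fx=3.3,fy=3.3))
E
```

```text
turn [-0.0005  0.0014 -0.001 ] then shift [ 0.0054  0.0004 -0.0001]
turn [ 3.1411e+00 -1.5000e-03 -2.2000e-03] then shift [ 0.0054 -0.0004  0.0001]
clock 21.25 ee [ 0.461  -0.01    0.0119] q [-2.09e-01  3.02e-01  1.98e+00 -1.00e-03  8.59e-01 -5.13e-01] gap 0.0565 F [ 0.4 -0.4  0.1]
```

View pics/w20c.png

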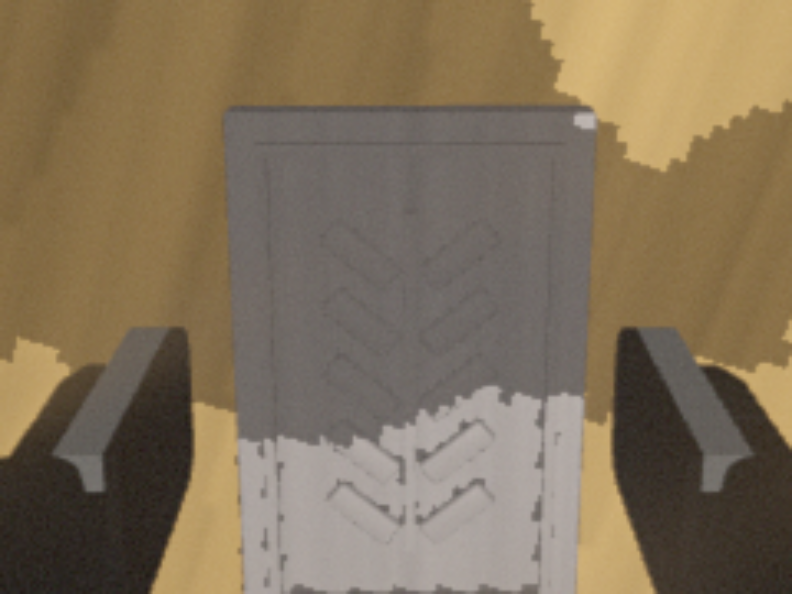

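Straddled centrally; go down 5.5 mm and close.

carry_out:
  steps: "0.003 0.0006 0 0 0 0 -0.32;0.0022 0 0 0 0 0 -0.32;0 0 0 0 0 0 -0.32;0 0 0 0 0 0 -0.32;0 0 0 0 0 0 0;0 0 0 0 0 0 0.2;0 0 0 0 0 0 0.2;0 0 0 0 0 0 0.2;0 0 0 0 0 0 0.2"

```text
clock: 22.15
ee_pos: [0.4611, -0.0096, 0.0061]
eef_rot: [0.981, 1.338, -0.982]
wrist_force: [-0.7, 0.6, 4.8]
finger_gap: 0.0462
```

```bash
python3 - <<'E'
from station import robot
from h import *
o=robot.observe(); print(o['ee_pos'],o['wrist_force'],o['finger_gap'])
E
```

```text
[ 0.461051   -0.00963251  0.00613232] [-0.65995383  0.58349058  4.77502954] 0.04624821603225505
```

carry_out:
  steps: "-0.01 0 0 0 0 0 0.2;-0.03 0 0 0 0 0 0.2;-0.04 0 0 0 0 0 0.2;-0.04 0 0 0 0 0 0.2;0 0 0 0 0 0 0.2;0 0 0 0 0 0 0.2;0 0 0 0 0 0 0.2"

```text
clock: 22.85
ee_pos: [0.4589, -0.0092, 0.1241]
eef_rot: [0.98, 1.342, -0.985]
wrist_force: [-0.4, 0.5, -2.4]
finger_gap: 0.0467
```

```bash
python3 - <<'E'
from station import robot
from h import *
c,im,d=snap(robot,'wrist','w21')
goto(robot,[.6516,.008,.08],np.radians(-2.3))
E
```

```text
turn [ 0.3449 -0.0011  0.0055] then shift [ 0.0437  0.1921 -0.0249]
turn [-2.7967e+00 -7.8000e-03 -1.6000e-03] then shift [ 0.0437 -0.1921  0.0249]
clock 22.9 ee [ 0.4587 -0.0092  0.1237] q [-2.080e-01  9.800e-02  1.927e+00 -1.000e-03  1.122e+00 -5.130e-01] gap 0.0464 F [-0.7 -0.5 -2. ]
```

View pics/w21.png

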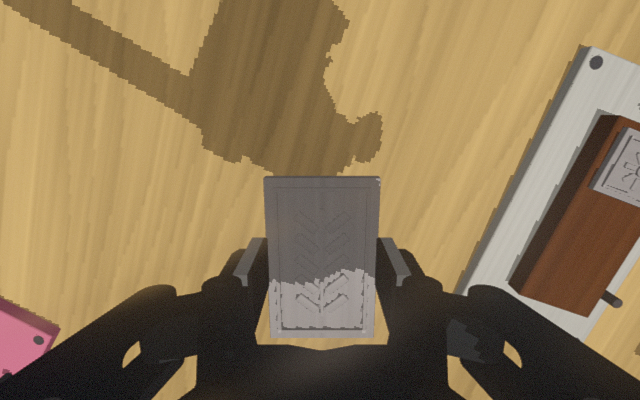

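carry_out:
  steps: "0 0 0 0.115 0 0 0.2;0 0 0 0.115 0 0 0.2;0 0 0 0.115 0 0 0.2;0 0.025 -0.0035 0 0 0 0.2;0 0.035 -0.0045 0 0 0 0.2;0 0.035 -0.0045 0 0 0 0.2;0 0.035 -0.0045 0 0 0 0.2;0 0.035 -0.0045 0 0 0 0.2;0.015 0.0271 -0.0034 0 0 0 0.2;0.0287 0 0 0 0 0 0.2;0 0 0 0 0 0 0.2;0 0 0 0 0 0 0.2"

```text
clock: 24.1
ee_pos: [0.6508, 0.0079, 0.0787]
eef_rot: [1.235, 1.196, -1.245]
wrist_force: [-0.4, -0.4, -1.4]
finger_gap: 0.0466
```

```bash
python3 - <<'E'
from station import robot
from h import *
robot.capture('side');robot.capture('side')
goto(robot,[.6516,.008,.042],np.radians(-2.3))
E
```

```text
turn [-0.0002  0.0005  0.0012] then shift [ 0.0401 -0.0017 -0.0004]
turn [ 3.1414e+00  1.8000e-03 -9.0000e-04] then shift [0.0401 0.0017 0.0004]
clock 24.2 ee [0.6533 0.0076 0.0821] q [-1.200e-01  5.250e-01  1.458e+00 -1.000e-03  1.160e+00 -8.000e-02] gap 0.0464 F [-0.2 -0.7 -0.8]
```

carry_out:
  steps: "0.012 -0.0012 -0.0004 0 0 0 0.2;0.015 0 0 0 0 0 0.2;0.01 0 0 0 0 0 0.2;0.002 0 0 0 0 0 0.2;0 0 0 0 0 0 0.2;0 0 0 0 0 0 0.2;0 0 0 0 0 0 0.2;0 0 0 0 0 0 0.2"

```text
clock: 25.0
ee_pos: [0.653, 0.008, 0.0436]
eef_rot: [1.238, 1.189, -1.239]
wrist_force: [-0.5, 0.2, -2.8]
finger_gap: 0.0464
```

```bash
python3 - <<'E'
from station import robot
from h import *
c,im,d=snap(robot,'wrist','w22')
goto(robot,[.6516,.008,.036],np.radians(-2.3))
cv2.imwrite('pics/w22c.png',cv2.resize(im[60:300,200:440],None,fx=2.5,fy=2.5,interpolation=cv2.INTER_CUBIC))
E
```

```text
turn [-0.      0.0006 -0.0003] then shift [ 0.0075 -0.0013  0.    ]
turn [ 3.1416e+00 -4.0000e-04 -1.0000e-03] then shift [ 0.0075  0.0013 -0.    ]
clock 25.05 ee [0.6529 0.008  0.0435] q [-1.200e-01  5.740e-01  1.475e+00 -1.000e-03  1.092e+00 -7.900e-02] gap 0.0466 F [ 0.4  0.  -1.9]
```

View pics/w22c.png

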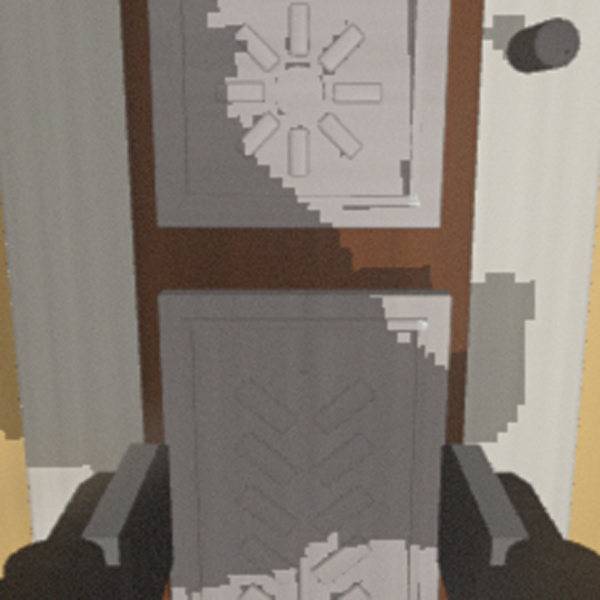

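```bash
python3 - <<'E'
from h import *
c,im,d=load('w22'); f=lambda x,y:(200+x/2.5,60+y/2.5)
s=plane(c,[f(158,227),f(441,227)],.0354)[:,:2]*1000
p=plane(c,[f(160,295),f(451,295)],.0438)[:,:2]*1000
b=plane(c,[f(135,250),f(472,250)],.029)[:,:2]*1000
for q in (s,p,b): e=q[1]-q[0]; print(q.round(1).tolist(),np.linalg.norm(e),np.degrees(np.arctan2(e[1],e[0])))
e=s[1]-s[0];ax=e/np.linalg.norm(e);ay=np.array([-ax[1],ax[0]])
print('gap long->short',(s.mean(0)-p.mean(0))@ay,'dx plate-short',(p.mean(0)-s.mean(0))@ax,'plate-block',(p.mean(0)-b.mean(0))@ax)
E
```

```text
[[629.8, 55.9], [676.8, 54.0]] 47.03730679390543 -2.3467652167384836
[[630.7, 46.1], [677.1, 44.2]] 46.47208705964904 -2.35065860976905
[[624.3, 51.2], [683.2, 48.8]] 58.95207407212913 -2.3480638602205532
gap long->short 9.74861185618536 dx plate-short 0.9815051178851785 plate-block 0.31328196721584134
```

carry_out:
  steps: "0.003 -0.0003 0 0 0 0 0.2;0.003 0 0 0 0 0 0.2;0.002 0 0 0 0 0 0.2;0.0005 0 0 0 0 0 0.2;0 0 0 0 0 0 0.2;0 0 0 0 0 0 0.2;0 0 0 0 0 0 0.2"

```text
clock: 25.75
ee_pos: [0.6519, 0.0081, 0.0352]
eef_rot: [1.237, 1.191, -1.24]
wrist_force: [-4.4, 0.1, 4.2]
finger_gap: 0.0462
```

```bash
python3 - <<'E'
from station import robot
from h import *
c,im,d=snap(robot,'wrist','w23')
goto(robot,[.6516,.008,.036],np.radians(-2.3))
cv2.imwrite('pics/w23c.png',cv2.resize(im[60:300,200:440],None,fx=2.5,fy=2.5,interpolation=cv2.INTER_CUBIC))
E
```

```text
turn [-0.      0.0006  0.0015] then shift [-0.0008 -0.0003  0.0001]
turn [ 3.1416e+00  2.3000e-03 -9.0000e-04] then shift [-0.0008  0.0003 -0.0001]
clock 25.8 ee [0.6519 0.0081 0.0352] q [-1.200e-01  5.840e-01  1.479e+00 -1.000e-03  1.080e+00 -7.900e-02] gap 0.0465 F [-3.3  0.3  4.8]
```

View pics/w23c.png

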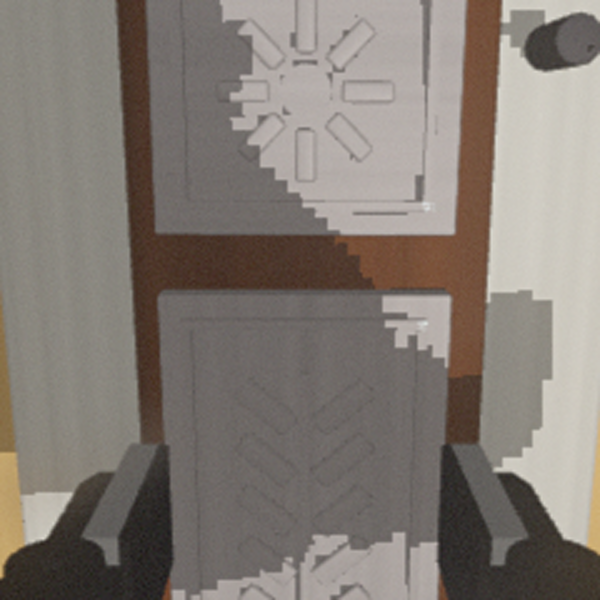

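carry_out:
  steps: "-0.0005 0.0005 0 0 0 0 0.2;0 0 0 0 0 0 -0.15;0 0 0 0 0 0 -0.22;0 0 0 0 0 0 -0.22;0 0 0 0 0 0 -0.22;-0.005 0 0 0 0 0 -0.22;-0.015 0 0 0 0 0 -0.3;-0.03 0 0 0 0 0 -1;-0.04 0 0 0 0 0 -1;-0.04 0 0 0 0 0 -1;-0.03 0 0 0 0 0 -1;0 0 0 0 0 0 -1"

```text
clock: 27.0
ee_pos: [0.6571, 0.0077, 0.2038]
eef_rot: [1.244, 1.178, -1.229]
wrist_force: [-0.7, -0.7, 0.9]
finger_gap: 0.0858
```

carry_out:
  steps: "0 0 0 0 0 0 -1;0 0 0 0 0 0 -1;0 0 0 0 0 0 -1"

```text
clock: 27.3
ee_pos: [0.6514, 0.0083, 0.1928]
eef_rot: [1.236, 1.193, -1.242]
wrist_force: [-0.0, 0.3, -0.6]
finger_gap: 0.0858
```

```bash
python3 - <<'E'
from station import robot
from h import *
c,im,d=snap(robot,'wrist','w24')
goto(robot,[.3874,.3317,.2],np.radians(-16.4))
cv2.imwrite('pics/w24c.png',cv2.resize(im[20:270,220:420],None,fx=2.4,fy=2.4,interpolation=cv2.INTER_CUBIC))
hsv=cv2.cvtColor(im,cv2.COLOR_BGR2HSV)
E
```

```text
turn [0.246  0.0008 0.0045] then shift [-0.0072 -0.3447 -0.2357]
turn [-2.8956e+00 -6.5000e-03  1.1000e-03] then shift [-0.0072  0.3447  0.2357]
clock 27.35 ee [0.6516 0.0082 0.1928] q [-1.200e-01  4.060e-01  1.382e+00 -1.000e-03  1.358e+00 -7.900e-02] gap 0.0856 F [-0.2 -0.1 -1.4]
```

View pics/w24c.png

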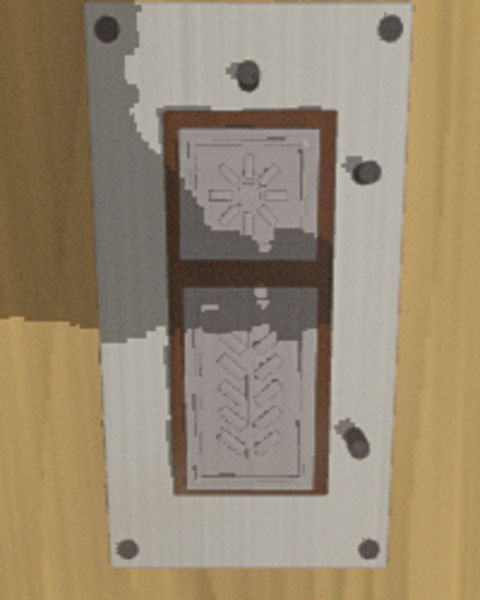

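```bash
cat > chk.py <<'E'
from h import *
def corners(c,im,f,pts,z):
    P=plane(c,[f(*p) for p in pts],z)[:,:2]*1000; return P
E
python3 - <<'E'
from h import *
c,im,d=load('w24'); f=lambda x,y:(220+x/2.4,20+y/2.4)
g=lambda pts,z: plane(c,[f(*p) for p in pts],z)[:,:2]*1000
B=g([(164,111),(337,111),(328,494),(174,494)],.029)
S=g([(179,129),(320,129),(318,260),(180,260)],.0354)
L=g([(182,288),(318,288),(313,490),(188,490)],.0354)
J=g([(84,3),(412,3),(386,567),(111,567)],.012)
t=np.radians(-2.33); ax=np.array([np.cos(t),np.sin(t)]);ay=np.array([-ax[1],ax[0]])
bc=B.mean(0); print('B ctr',bc)
for n,q in dict(B=B,S=S,L=L,J=J).items(): print(n,np.c_[(q-bc)@ax,(q-bc)@ay].round(1).tolist(),'ctr',((q-bc).mean(0)@ax).round(2),((q-bc).mean(0)@ay).round(2))
E
```

```text
B ctr [653.4606113   34.56478989]
B [[-29.7, 69.3], [29.3, 69.2], [29.9, -69.2], [-29.4, -69.3]] ctr -0.0 0.0
S [[-24.2, 62.9], [23.1, 62.9], [23.4, 19.7], [-24.8, 19.7]] ctr -0.62 41.32
L [[-24.3, 10.0], [23.6, 10.0], [23.5, -65.3], [-23.5, -65.3]] ctr -0.15 -27.63
J [[-58.4, 106.4], [56.1, 106.3], [56.7, -107.6], [-58.1, -107.8]] ctr -0.92 -0.68
```

carry_out:
  steps: "0 0 0 0.123 0 0 -1;0 0 0 0.123 0 0 -1;0 -0.026 -0.0178 0 0 0 -1;0 -0.036 -0.0246 0 0 0 -1;0 -0.036 -0.0246 0 0 0 -1;0 -0.036 -0.0246 0 0 0 -1;0 -0.036 -0.0246 0 0 0 -1;0 -0.036 -0.0246 0 0 0 -1;0 -0.036 -0.0246 0 0 0 -1;0 -0.036 -0.0246 0 0 0 -1;0 -0.036 -0.0246 0 0 0 -1;0 -0.0307 -0.0211 0 0 0 -1"

```text
clock: 28.55
ee_pos: [0.3864, 0.3326, 0.1939]
eef_rot: [1.414, 1.061, -1.419]
wrist_force: [0.3, 0.5, 0.0]
finger_gap: 0.0855
```

carry_out:
  steps: "0 0 0 0 0 0 -1;0 0 0 0 0 0 -1;0 0 0 0 0 0 -1;0 0 0 0 0 0 -1"

```text
clock: 28.95
ee_pos: [0.3894, 0.3306, 0.1946]
eef_rot: [1.417, 1.059, -1.42]
wrist_force: [1.1, 0.1, 0.2]
finger_gap: 0.0855
```

```bash
python3 - <<'E'
from station import robot
from h import *
c,im,d=snap(robot,'wrist','w25')
W=cloud(c,d); m=(W[...,2]>.008)&(W[...,2]<.03)
P,cn,a,t=seg(c,m,(240,400,60,300),.016)
goto(robot,[*(a/1000),.007],t-np.pi/2)
E
```

```text
px [287  88] [349 255] ctr mm [385.5 331.5] size [158.3  55.9] long axis deg 73.65
turn [-0.0028  0.0012  0.0009] then shift [ 0.1877 -0.004   0.0002]
turn [ 3.1388e+00  1.3000e-03 -1.9000e-03] then shift [ 0.1877  0.004  -0.0002]
clock 29.0 ee [0.3894 0.3306 0.1947] q [ 0.534  0.114  1.745 -0.     1.284  0.823] gap 0.0855 F [-0.2 -0.2  0.6]
```

View pics/w25.png

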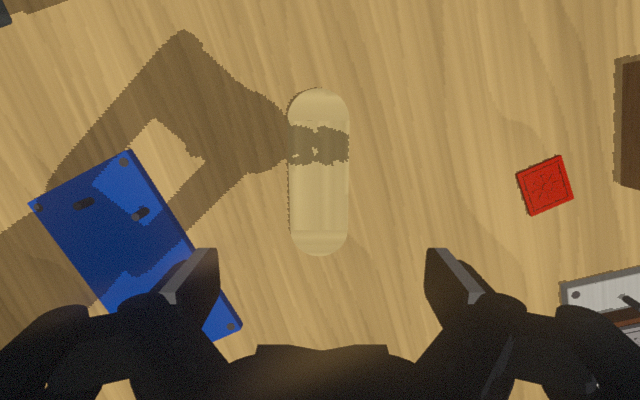

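carry_out:
  steps: "0.03 -0.004 0.0002 -0.0028 0 0 -0.6;0.04 0 0 0 0 0 -0.6;0.04 0 0 0 0 0 -0.6;0.035 0 0 0 0 0 -0.6;0.025 0 0 0 0 0 -0.6;0.0135 0 0 0 0 0 -0.6;0 0 0 0 0 0 -0.6;0 0 0 0 0 0 -0.6;0 0 0 0 0 0 -0.6"

```text
clock: 29.9
ee_pos: [0.3862, 0.3332, 0.0132]
eef_rot: [1.417, 1.061, -1.413]
wrist_force: [0.1, 1.0, 0.6]
finger_gap: 0.0683
```

```bash
python3 - <<'E'
from station import robot
from h import *
c,im,d=snap(robot,'wrist','w26')
goto(robot,[.3855,.3315,.009],np.radians(-16.35))
E
```

```text
turn [ 0.0018 -0.0021 -0.0019] then shift [ 0.0042 -0.0001  0.0018]
turn [-3.1398e+00  2.9000e-03 -3.2000e-03] then shift [ 0.0042  0.0001 -0.0018]
clock 29.95 ee [0.3861 0.3332 0.0132] q [0.542 0.38  1.861 0.    0.898 0.826] gap 0.0681 F [0.6 0.7 1.1]
```

View pics/w26.png

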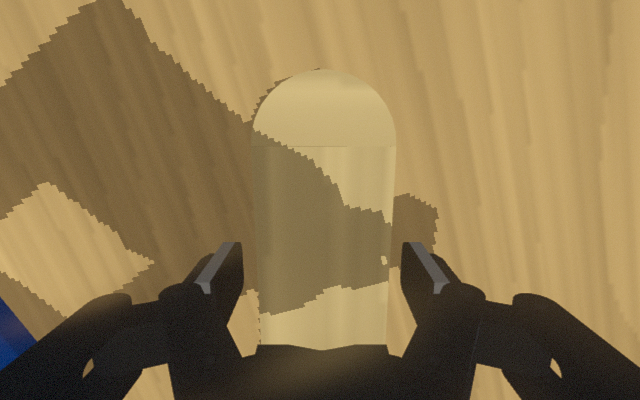

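carry_out:
  steps: "0.0035 0 0.0018 0.0018 0 0 -0.6;0 0 0 0 0 0 -0.6;0 0 0 0 0 0 -0.3;0 0 0 0 0 0 0.2;0 0 0 0 0 0 0.2;0 0 0 0 0 0 0.2;0 0 0 0 0 0 0.2;0 0 0 0 0 0 0.2"

```text
clock: 30.75
ee_pos: [0.3845, 0.3309, 0.0085]
eef_rot: [1.416, 1.061, -1.416]
wrist_force: [-0.5, -0.9, 4.8]
finger_gap: 0.0548
```

```bash
python3 - <<'E'
from station import robot
from h import *
c,im,d=snap(robot,'wrist','w27')
W=cloud(c,d); print(W[250,320],W[120,320])
goto(robot,[.3855,.3315,.009],np.radians(-16.35))
E
```

```text
[0.38556919 0.33973853 0.0152252 ] [0.40002789 0.38873677 0.01469289]
turn [0.0003 0.0001 0.    ] then shift [-0.0005  0.0008 -0.0008]
turn [-3.1413e+00 -0.0000e+00  1.0000e-04] then shift [-0.0005 -0.0008  0.0008]
clock 30.8 ee [0.3845 0.3309 0.0085] q [ 0.54   0.386  1.866 -0.     0.89   0.825] gap 0.0549 F [-1.1 -0.5  5.5]
```

View pics/w27.png

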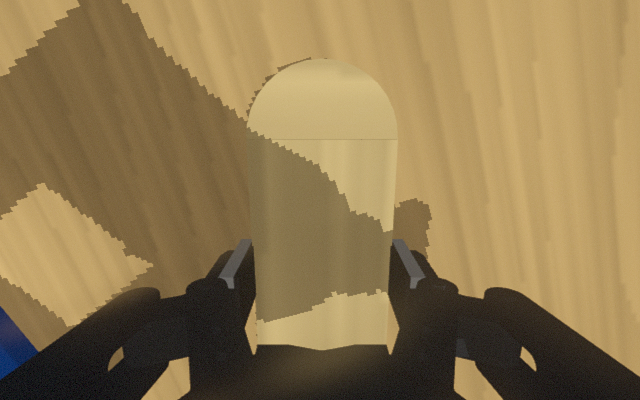

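```bash
python3 - <<'E'
from station import robot
from h import *
c,im,d=load('w27'); o=robot.observe(); T=R.from_rotvec(o['eef_rot']).as_matrix()
p=plane(c,[(322,59)],.0155); q=(p-o['ee_pos'])@T; print(p,q,'board ctr tool z:',q[0,2]+.08)
E
```

```text
[[0.40655898 0.40840363 0.0155    ]] [[-0.00696479 -0.00062728 -0.08054558]] board ctr tool z: -0.0005455792621306965
```

carry_out:
  steps: "-0.01 0 0 0 0 0 0.2;-0.03 0 0 0 0 0 0.2;-0.04 0 0 0 0 0 0.2;-0.04 0 0 0 0 0 0.2;-0.02 0 0 0 0 0 0.2;0 0 0 0 0 0 0.2;0 0 0 0 0 0 0.2"

```text
clock: 31.5
ee_pos: [0.3836, 0.3304, 0.1474]
eef_rot: [1.415, 1.061, -1.418]
wrist_force: [0.1, -0.7, -1.5]
finger_gap: 0.0546
```

```bash
python3 - <<'E'
from station import robot
from h import *
goto(robot,[.653,.0347,.12],np.radians(-2.3))
E
```

```text
turn [-0.245   0.0011  0.0014] then shift [0.0274 0.2811 0.2846]
turn [ 2.8966e+00  2.0000e-03 -1.7000e-03] then shift [ 0.0274 -0.2811 -0.2846]
clock 31.5 ee [0.3836 0.3304 0.1474] q [0.54  0.161 1.799 0.    1.184 0.825] gap 0.0546 F [ 0.1 -0.7 -1.5]
```

carry_out:
  steps: "0 0 0 -0.1225 0 0 0.2;0 0 0 -0.1225 0 0 0.2;0 0.0281 0.0285 0 0 0 0.2;0 0.0281 0.0285 0 0 0 0.2;0 0.0281 0.0285 0 0 0 0.2;0 0.0281 0.0285 0 0 0 0.2;0 0.0281 0.0285 0 0 0 0.2;0 0.0281 0.0285 0 0 0 0.2;0 0.0281 0.0285 0 0 0 0.2;0 0.0281 0.0285 0 0 0 0.2;0.01 0.0281 0.0285 0 0 0 0.2;0.0174 0.0281 0.0281 0 0 0 0.2"

```text
clock: 32.7
ee_pos: [0.6537, 0.0337, 0.1182]
eef_rot: [1.237, 1.192, -1.241]
wrist_force: [0.1, -0.6, -1.2]
finger_gap: 0.0547
```

carry_out:
  steps: "0 0 0 0 0 0 0.2;0 0 0 0 0 0 0.2;0 0 0 0 0 0 0.2;0 0 0 0 0 0 0.2"

```text
clock: 33.1
ee_pos: [0.6526, 0.0363, 0.1203]
eef_rot: [1.237, 1.192, -1.239]
wrist_force: [-0.4, 0.2, -0.8]
finger_gap: 0.0549
```

```bash
python3 - <<'E'
from station import robot
from h import *
c,im,d=snap(robot,'wrist','w28')
goto(robot,[.653,.0347,.0439],np.radians(-2.3))
E
```

```text
turn [0.0016 0.0004 0.0008] then shift [0.0769 0.0001 0.0016]
turn [-3.14e+00 -1.20e-03  7.00e-04] then shift [ 0.0769 -0.0001 -0.0016]
clock 33.15 ee [0.6529 0.0363 0.1208] q [-0.077  0.48   1.436 -0.     1.227 -0.038] gap 0.0549 F [-0.1  0.1 -1.1]
```

View pics/w28.png

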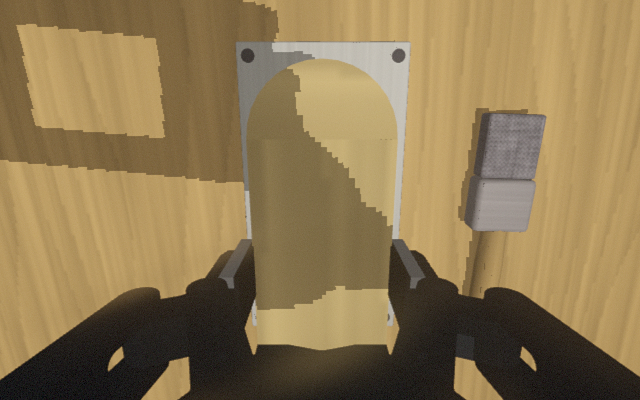

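carry_out:
  steps: "0.015 0 0.0016 0.0016 0 0 0.2;0.02 0 0 0 0 0 0.2;0.02 0 0 0 0 0 0.2;0.01 0 0 0 0 0 0.2;0.004 0 0 0 0 0 0.2;0 0 0 0 0 0 0.2;0 0 0 0 0 0 0.2;0 0 0 0 0 0 0.2"

```text
clock: 33.95
ee_pos: [0.6544, 0.0333, 0.0528]
eef_rot: [1.24, 1.187, -1.239]
wrist_force: [0.1, 0.9, 0.4]
finger_gap: 0.0552
```

```bash
python3 - <<'E'
from station import robot
from h import *
c,im,d=snap(robot,'wrist','w29')
goto(robot,[.653,.0347,.0439],np.radians(-2.3))
cv2.imwrite('pics/w29c.png',cv2.resize(im[0:260,200:440],None,fx=2.3,fy=2.3,interpolation=cv2.INTER_CUBIC))
E
```

```text
turn [-0.0017  0.0006 -0.0015] then shift [ 0.0088 -0.0014 -0.0013]
turn [ 3.1399e+00 -2.3000e-03 -1.0000e-03] then shift [0.0088 0.0014 0.0013]
clock 34.0 ee [0.6543 0.0333 0.0527] q [-8.100e-02  5.640e-01  1.467e+00 -1.000e-03  1.109e+00 -3.900e-02] gap 0.0549 F [ 0.3  1.4 -0.7]
```

View pics/w29c.png

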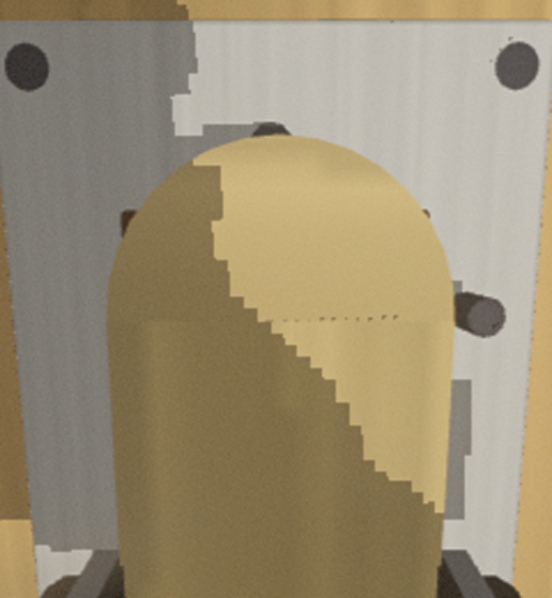

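```bash
python3 - <<'E'
from h import *
c,im,d=load('w29'); f=lambda x,y:(200+x/2.3,y/2.3)
g=lambda pts,z: plane(c,[f(*p) for p in pts],z)[:,:2]*1000
t=np.radians(-2.33); ax=np.array([np.cos(t),np.sin(t)]);ay=np.array([-ax[1],ax[0]])
W=cloud(c,d); print(W[150,320],W[100,330])
b=g([(121,212),(430,210)],.029); s=g([(27,66),(517,65)],.012)
P=g([(107,300),(455,300)],.059); E=g([(280,135)],.059)
for n,q in dict(b=b,s=s,P=P,E=E).items(): print(n,q.round(1).tolist(),'mid in jig axes',(q.mean(0)@ax).round(2),(q.mean(0)@ay).round(2), np.linalg.norm(q[-1]-q[0]).round(1))
E
```

```text
[0.65503186 0.08248287 0.05910812] [0.65939701 0.10025682 0.05936896]
b [[626.2, 105.3], [685.4, 103.2]] mid in jig axes 651.03 130.84 59.3
s [[606.6, 135.1], [706.1, 131.1]] mid in jig axes 650.38 159.69 99.6
P [[628.4, 90.8], [684.0, 88.4]] mid in jig axes 651.97 116.22 55.6
E [[657.0, 114.2]] mid in jig axes 651.84 140.86 0.0
```

carry_out:
  steps: "0.003 -0.0009 0 -0.0015 0 0 0.2;0.003 0 0 0 0 0 0.2;0.0022 0 0 0 0 0 0.2;0.0008 0 0 0 0 0 0.2;0 0 0 0 0 0 0.2;0 0 0 0 0 0 0.2;0 0 0 0 0 0 0.2"

```text
clock: 34.7
ee_pos: [0.6524, 0.0334, 0.0439]
eef_rot: [1.238, 1.19, -1.24]
wrist_force: [-4.1, 0.6, 6.8]
finger_gap: 0.0546
```

```bash
python3 - <<'E'
from station import robot
from h import *
c,im,d=snap(robot,'wrist','w30')
goto(robot,[.653,.0347,.0439],np.radians(-2.3))
W=cloud(c,d); print(W[150,320],W[100,330])
cv2.imwrite('pics/w30c.png',cv2.resize(im[0:260,200:440],None,fx=2.3,fy=2.3,interpolation=cv2.INTER_CUBIC))
E
```

```text
turn [-0.0001  0.0007  0.0013] then shift [ 0.0001  0.0006 -0.0013]
turn [ 3.1415e+00  2.0000e-03 -1.2000e-03] then shift [ 0.0001 -0.0006  0.0013]
clock 34.75 ee [0.6524 0.0334 0.044 ] q [-8.100e-02  5.740e-01  1.473e+00 -1.000e-03  1.096e+00 -4.000e-02] gap 0.0548 F [-4.5 -0.7  7.4]
[0.65294221 0.08255513 0.05016886] [0.65730597 0.10035972 0.04947747]
```

View pics/w30c.png

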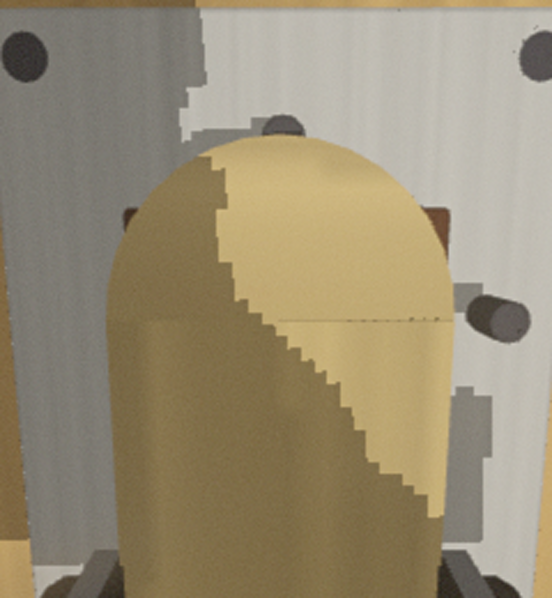

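carry_out:
  steps: "-0.002 0 0 0 0 0 0.2;0 0.001 0 0 0 0 0.2;0 0 0 0 0 0 0.2;0.0016 0 0 0 0 0 0.2;0 0 0 0 0 0 0.2;0 0 0 0 0 0 0.2"

```text
clock: 35.35
ee_pos: [0.6535, 0.0334, 0.044]
eef_rot: [1.238, 1.19, -1.24]
wrist_force: [-4.6, -0.4, 6.6]
finger_gap: 0.0548
```

```bash
python3 - <<'E'
from station import robot
from h import *
c,im,d=snap(robot,'wrist','w31')
goto(robot,[.653,.0347,.0439],np.radians(-2.3))
W=cloud(c,d); print(W[150,320],W[100,330])
cv2.imwrite('pics/w31c.png',cv2.resize(im[0:260,200:440],None,fx=2.3,fy=2.3,interpolation=cv2.INTER_CUBIC))
E
```

```text
turn [-0.0001  0.0007  0.0011] then shift [ 0.0001 -0.0005 -0.0013]
turn [ 3.1415e+00  1.8000e-03 -1.1000e-03] then shift [0.0001 0.0005 0.0013]
clock 35.4 ee [0.6535 0.0334 0.044 ] q [-8.100e-02  5.760e-01  1.470e+00 -1.000e-03  1.097e+00 -4.000e-02] gap 0.055 F [-3.8  0.   6.8]
[0.6540439  0.08253164 0.05036611] [0.65838285 0.1003015  0.05046941]
```

View pics/w31c.png

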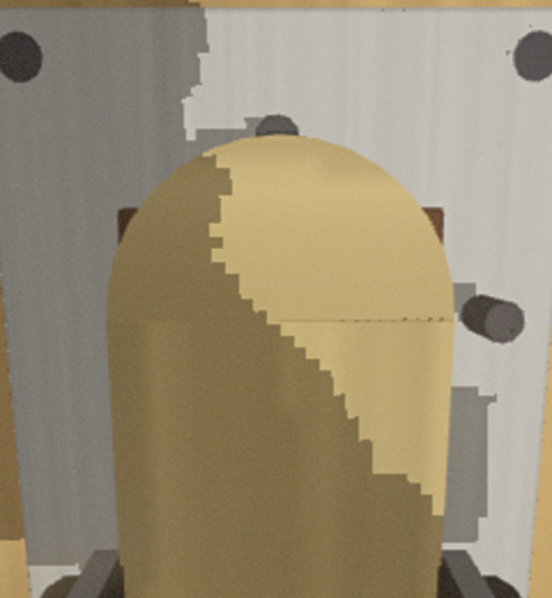

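carry_out:
  steps: "-0.0006 0 0 0 0 0 0.2;0 0 0 0 0 0 -0.33;0 0 0 0 0 0 -0.45;0 0 0 0 0 0 -0.6;0 0 0 0 0 0 -0.6;-0.005 0 0 0 0 0 -0.6;-0.015 0 0 0 0 0 -0.6;-0.03 0 0 0 0 0 -1;-0.04 0 0 0 0 0 -1;-0.04 0 0 0 0 0 -1;-0.03 0 0 0 0 0 -1;0 0 0 0 0 0 -1"

```text
clock: 36.6
ee_pos: [0.6579, 0.0333, 0.2124]
eef_rot: [1.244, 1.179, -1.229]
wrist_force: [0.2, 0.8, 1.3]
finger_gap: 0.0851
```

carry_out:
  steps: "0 0 0 0 0 0 -1;0 0 0 0 0 0 -1;0 0 0 0 0 0 -1"

```text
clock: 36.9
ee_pos: [0.6523, 0.0335, 0.2014]
eef_rot: [1.236, 1.193, -1.243]
wrist_force: [0.5, 0.6, 0.1]
finger_gap: 0.0862
```

```bash
python3 - <<'E'
from station import robot
from h import *
c,im,d=snap(robot,'wrist','w32')
goto(robot,[.557,-.313,.22],np.radians(15.5))
W=cloud(c,d); m=(W[...,2]>.042)&(W[...,2]<.06)
P,cn,a,t=seg(c,m,(230,400,40,290),.0514)
cv2.imwrite('pics/w32c.png',cv2.resize(im[20:270,220:420],None,fx=2.4,fy=2.4,interpolation=cv2.INTER_CUBIC))
E
```

```text
turn [-3.109e-01 -3.000e-04  4.600e-03] then shift [-0.0186 -0.1846  0.3085]
turn [2.8307e+00 6.5000e-03 5.0000e-04] then shift [-0.0186  0.1846 -0.3085]
clock 36.95 ee [0.6524 0.0336 0.2014] q [-8.100e-02  4.020e-01  1.369e+00 -1.000e-03  1.374e+00 -4.000e-02] gap 0.0852 F [-0.1  0.5  0. ]
px [290  85] [358 267] ctr mm [652.7  34.9] size [157.9  55.9] long axis deg 87.65
```

View pics/w32c.png

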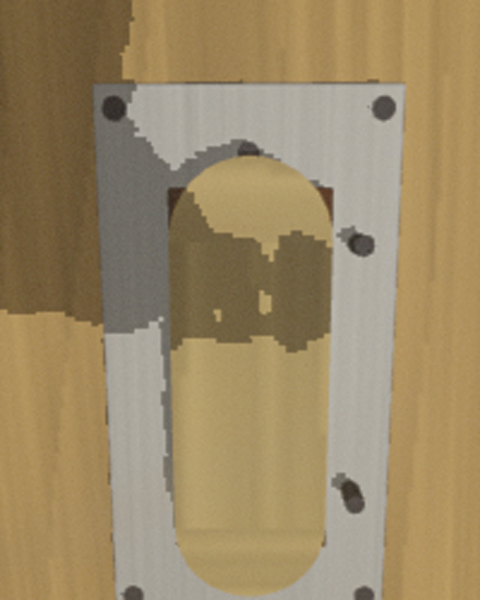

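carry_out:
  steps: "0 0 0 -0.1036 0 0 -1;0 0 0 -0.1036 0 0 -1;0 0 0 -0.1036 0 0 -1;0 -0.0205 0.0343 0 0 0 -1;0 -0.0205 0.0343 0 0 0 -1;0 -0.0205 0.0343 0 0 0 -1;0 -0.0205 0.0343 0 0 0 -1;0 -0.0205 0.0343 0 0 0 -1;0 -0.0205 0.0343 0 0 0 -1;0 -0.0205 0.0343 0 0 0 -1;0 -0.0205 0.0343 0 0 0 -1;0 -0.0205 0.0341 0 0 0 -1"

```text
clock: 38.15
ee_pos: [0.5571, -0.3142, 0.2024]
eef_rot: [1.007, 1.328, -1.009]
wrist_force: [0.9, -0.6, -0.3]
finger_gap: 0.0854
```

carry_out:
  steps: "0 0 0 0 0 0 -1;0 0 0 0 0 0 -1;0 0 0 0 0 0 -1;0 0 0 0 0 0 -1"

```text
clock: 38.55
ee_pos: [0.5585, -0.3116, 0.2032]
eef_rot: [1.006, 1.327, -1.007]
wrist_force: [0.2, 0.1, 1.0]
finger_gap: 0.0854
```

```bash
python3 - <<'E'
from station import robot
from h import *
c,im,d=snap(robot,'wrist','w33')
W=cloud(c,d); m=(W[...,2]>.008)&(W[...,2]<.03)
P,cn,a,t=seg(c,(W[...,2]>.008)&(W[...,2]<.08),(240,400,60,300),.016)
P,cn,a,t=seg(c,(W[...,2]>.036)&(W[...,2]<.08),(240,400,60,300),.047)
goto(robot,[*(a/1000),.06],np.radians(15.5))
cv2.imwrite('pics/w33c.png',cv2.resize(im[60:300,200:440],None,fx=2.4,fy=2.4,interpolation=cv2.INTER_CUBIC))
E
```

```text
px [294 124] [347 235] ctr mm [ 558.4 -318. ] size [109.2  49.4] long axis deg 105.68
px [313 141] [328 235] ctr mm [ 558.4 -318.1] size [84.6 12.7] long axis deg 105.84
turn [ 0.0018 -0.0004  0.0012] then shift [ 0.1434 -0.0019  0.0061]
turn [-3.1397e+00 -2.0000e-03 -6.0000e-04] then shift [ 0.1434  0.0019 -0.0061]
clock 38.6 ee [ 0.5586 -0.3117  0.2034] q [-6.440e-01  3.710e-01  1.408e+00 -1.000e-03  1.364e+00 -9.160e-01] gap 0.0855 F [-0.  -0.  -0.4]
```

View pics/w33c.png

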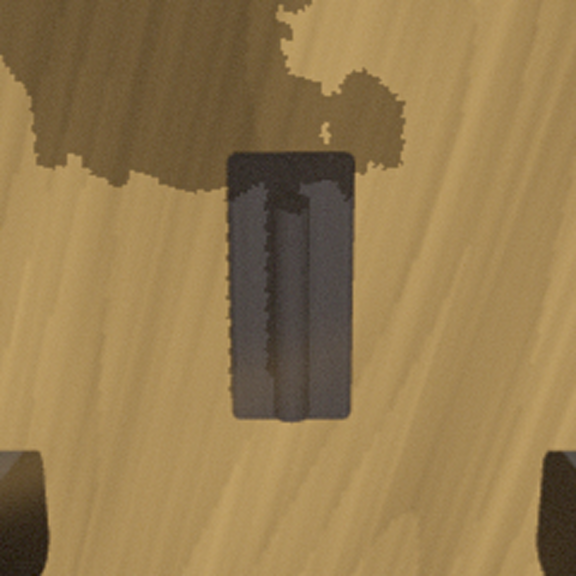

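```bash
python3 - <<'E'
from station import robot
from h import *
goto(robot,[.5584,-.3181,.036],np.radians(15.75))
E
```

```text
turn [-0.0025 -0.0004  0.0012] then shift [ 0.1674 -0.0019  0.0061]
turn [3.1391e+00 2.0000e-03 6.0000e-04] then shift [ 0.1674  0.0019 -0.0061]
clock 38.6 ee [ 0.5586 -0.3117  0.2034] q [-6.440e-01  3.710e-01  1.408e+00 -1.000e-03  1.364e+00 -9.160e-01] gap 0.0855 F [-0.  -0.  -0.4]
```

carry_out:
  steps: "0.03 -0.0019 0.0061 -0.0025 0 0 0;0.04 0 0 0 0 0 0;0.04 0 0 0 0 0 0;0.03 0 0 0 0 0 0;0.015 0 0 0 0 0 0;0 0 0 0 0 0 0;0 0 0 0 0 0 0;0 0 0 0 0 0 0;0 0 0 0 0 0 0"

```text
clock: 39.5
ee_pos: [0.5594, -0.3206, 0.0512]
eef_rot: [1.004, 1.322, -1.006]
wrist_force: [-0.2, 0.9, -0.1]
finger_gap: 0.0427
```

```bash
python3 - <<'E'
from station import robot
from h import *
c,im,d=snap(robot,'wrist','w34')
goto(robot,[.5584,-.3181,.036],np.radians(15.75))
E
```

```text
turn [-0.0019  0.0032 -0.0012] then shift [ 0.0148 -0.     -0.0025]
turn [ 3.1397e+00 -2.0000e-03 -5.1000e-03] then shift [0.0148 0.     0.0025]
clock 39.55 ee [ 0.5591 -0.3205  0.0508] q [-6.540e-01  5.470e-01  1.500e+00 -1.000e-03  1.092e+00 -9.270e-01] gap 0.0428 F [ 0.5  0.3 -0.2]
```

View pics/w34.png

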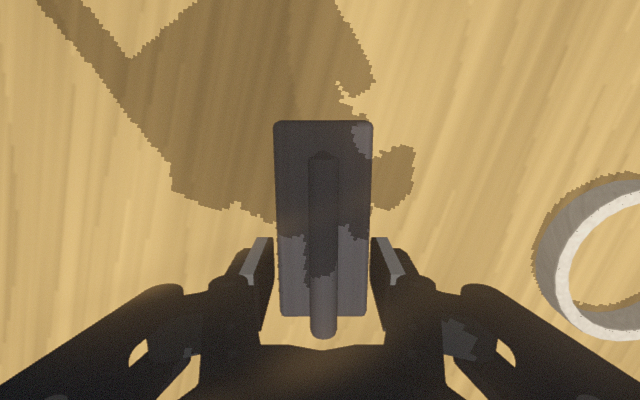

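carry_out:
  steps: "0.008 0 -0.0025 -0.0019 0 0 0;0.0065 0 0 0 0 0 0;0 0 0 0 0 0 0;0 0 0 0 0 0 0;0 0 0 0 0 0 0.5;0 0 0 0 0 0 1;0 0 0 0 0 0 1;0 0 0 0 0 0 1;0 0 0 0 0 0 1;0 0 0 0 0 0 1"
  grip_force: 70

```text
clock: 40.55
ee_pos: [0.558, -0.3173, 0.0347]
eef_rot: [1.004, 1.325, -1.004]
wrist_force: [3.9, 0.0, 0.1]
finger_gap: 0.0107
```

```bash
python3 - <<'E'
from station import robot
from h import *
c,im,d=snap(robot,'wrist','w35')
goto(robot,[.5584,-.3181,.036],np.radians(15.75))
E
```

```text
turn [ 0.0001  0.0013 -0.0004] then shift [-0.0013  0.0002  0.0008]
turn [-3.1415e+00  7.0000e-04  2.1000e-03] then shift [-0.0013 -0.0002 -0.0008]
clock 40.6 ee [ 0.558  -0.3173  0.0347] q [-6.520e-01  5.660e-01  1.510e+00 -1.000e-03  1.065e+00 -9.260e-01] gap 0.0102 F [ 3.8  0.8 -0.1]
```

View pics/w35.png

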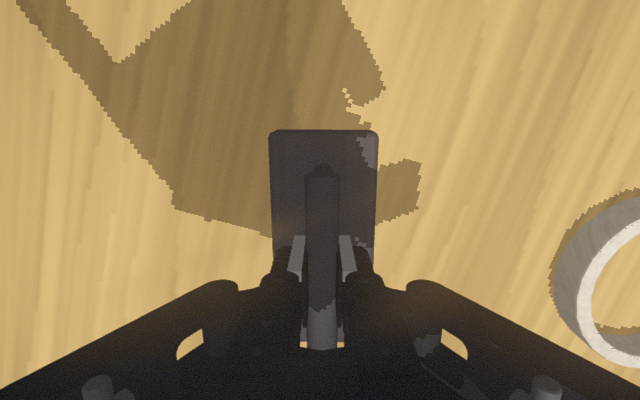

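carry_out:
  steps: "-0.005 0 0 0 0 0 1;-0.01 0 0 0 0 0 1;-0.02 0 0 0 0 0 1;-0.03 0 0 0 0 0 1;-0.03 0 0 0 0 0 1;-0.03 0 0 0 0 0 1;-0.015 0 0 0 0 0 1;0 0 0 0 0 0 1;0 0 0 0 0 0 1;0 0 0 0 0 0 1"

```text
clock: 41.6
ee_pos: [0.5556, -0.3159, 0.1711]
eef_rot: [1.004, 1.333, -1.006]
wrist_force: [-0.5, 0.1, -7.3]
finger_gap: 0.0106
```

```bash
python3 - <<'E'
from station import robot
from h import *
c,im,d=snap(robot,'wrist','w36')
goto(robot,[.6527,.0345,.17],np.radians(-2.35))
E
```

```text
turn [ 0.3159 -0.0035  0.0051] then shift [ 0.0012  0.0825 -0.3542]
turn [-2.8257 -0.0073 -0.0049] then shift [ 0.0012 -0.0825  0.3542]
clock 41.65 ee [ 0.5557 -0.316   0.1712] q [-6.520e-01  4.020e-01  1.435e+00 -1.000e-03  1.311e+00 -9.260e-01] gap 0.0106 F [-0.   0.2 -6.9]
```

View pics/w36.png

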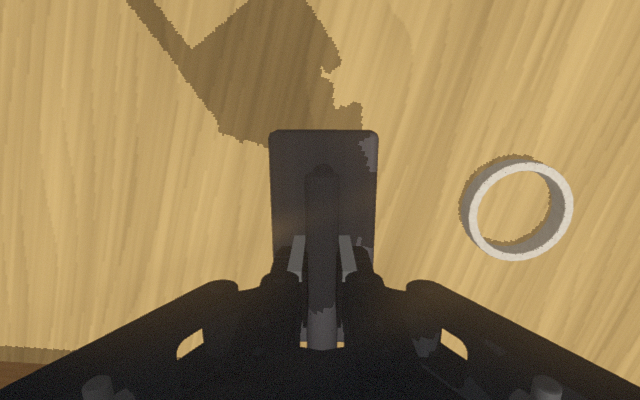

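carry_out:
  steps: "0 0 0 0.1053 0 0 1;0 0 0 0.1053 0 0 1;0 0 0 0.1053 0 0 1;0 0.005 -0.0212 0 0 0 1;0 0.0085 -0.0365 0 0 0 1;0 0.0085 -0.0365 0 0 0 1;0 0.0085 -0.0365 0 0 0 1;0 0.0085 -0.0365 0 0 0 1;0 0.0085 -0.0365 0 0 0 1;0 0.0085 -0.0365 0 0 0 1;0 0.0085 -0.0365 0 0 0 1;0 0.0085 -0.0365 0 0 0 1"

```text
clock: 42.85
ee_pos: [0.6423, -0.0055, 0.1719]
eef_rot: [1.237, 1.193, -1.243]
wrist_force: [0.6, 0.6, -7.1]
finger_gap: 0.011
```

carry_out:
  steps: "0 0.006 -0.026 0 0 0 1;0 0.0035 -0.015 0 0 0 1;0 0 0 0 0 0 1;0 0 0 0 0 0 1;0 0 0 0 0 0 1;0 0 0 0 0 0 1"

```text
clock: 43.45
ee_pos: [0.654, 0.0319, 0.1738]
eef_rot: [1.239, 1.189, -1.242]
wrist_force: [0.5, 0.0, -6.8]
finger_gap: 0.0103
```

```bash
python3 - <<'E'
from station import robot
from h import *
c,im,d=snap(robot,'wrist','w37')
goto(robot,[.6527,.0345,.0865],np.radians(-2.35))
E
```

```text
turn [-0.0018  0.0008  0.0011] then shift [ 0.0874 -0.0015 -0.0024]
turn [ 3.1398e+00  1.7000e-03 -1.3000e-03] then shift [0.0874 0.0015 0.0024]
clock 43.5 ee [0.6541 0.0321 0.1739] q [-8.300e-02  4.280e-01  1.393e+00 -1.000e-03  1.322e+00 -4.000e-02] gap 0.0106 F [-0.2 -0.4 -7. ]
```

View pics/w37.png

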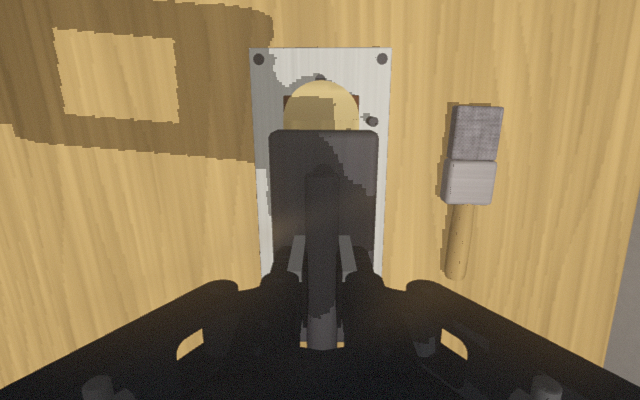

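carry_out:
  steps: "0.012 -0.0013 -0.0022 -0.0018 0 0 1;0.02 0 0 0 0 0 1;0.02 0 0 0 0 0 1;0.015 0 0 0 0 0 1;0.007 0 0 0 0 0 1;0 0 0 0 0 0 1;0 0 0 0 0 0 1;0 0 0 0 0 0 1;0 0 0 0 0 0 1"

```text
clock: 44.4
ee_pos: [0.654, 0.0356, 0.1014]
eef_rot: [1.238, 1.189, -1.237]
wrist_force: [-0.2, -0.2, -6.7]
finger_gap: 0.0106
```

```bash
python3 - <<'E'
from station import robot
from h import *
c,im,d=snap(robot,'wrist','w38')
goto(robot,[.6527,.0345,.0865],np.radians(-2.35))
cv2.imwrite('pics/w38c.png',cv2.resize(im[0:260,200:440],None,fx=2.3,fy=2.3,interpolation=cv2.INTER_CUBIC))
E
```

```text
turn [ 0.0019  0.0006 -0.0013] then shift [ 0.0147 -0.0011  0.0011]
turn [-3.1397e+00  2.1000e-03  1.0000e-03] then shift [ 0.0147  0.0011 -0.0011]
clock 44.45 ee [0.6538 0.0356 0.1012] q [-7.700e-02  5.030e-01  1.447e+00 -1.000e-03  1.191e+00 -3.800e-02] gap 0.0106 F [-0.2  0.1 -6.6]
```

View pics/w38c.png

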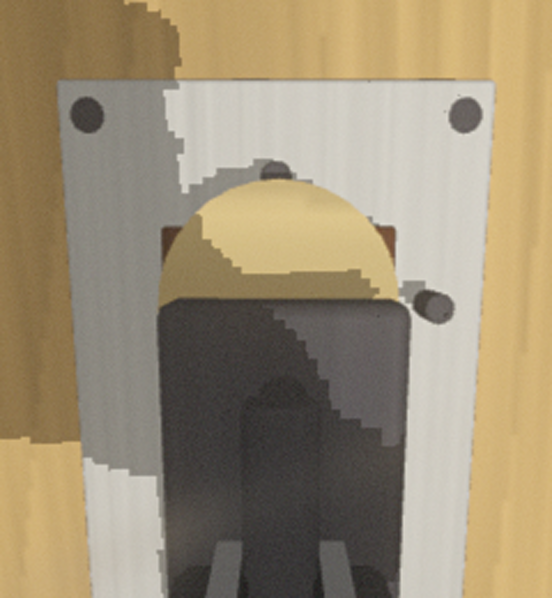

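```bash
python3 - <<'E'
from h import *
c,im,d=load('w38'); f=lambda x,y:(200+x/2.3,y/2.3)
g=lambda pts,z: plane(c,[f(*p) for p in pts],z)[:,:2]*1000
t=np.radians(-2.33); ax=np.array([np.cos(t),np.sin(t)]);ay=np.array([-ax[1],ax[0]])
W=cloud(c,d); zt=W[145,300:340,2].mean(); print('slab top',zt,'board',W[100,320])
b=g([(163,228),(395,228)],.029)
E=g([(279,180)],.0514); Bw=g([(160,290),(399,290)],.0514)
S=g([(159,308),(410,308)],zt); S0=g([(284,299)],zt)
for n,q in dict(block=b,boardend=E,boardw=Bw,slabw=S,slabend=S0).items(): print(n,q.round(1).tolist(),'mid in jig axes',(q.mean(0)@ax).round(2),(q.mean(0)@ay).round(2), np.linalg.norm(q[-1]-q[0]).round(1))
E
```

```text
slab top 0.08220264132632123 board [0.65514451 0.10329756 0.05072893]
block [[626.6, 105.2], [685.1, 102.8]] mid in jig axes 651.12 130.58 58.6
boardend [[656.2, 113.9]] mid in jig axes 651.07 140.5 0.0
boardw [[628.0, 91.1], [682.8, 88.9]] mid in jig axes 651.21 116.58 54.9
slabw [[632.1, 89.4], [680.4, 87.5]] mid in jig axes 652.11 115.07 48.2
slabend [[656.2, 90.2]] mid in jig axes 652.01 116.77 0.0
```

carry_out:
  steps: "0.003 -0.001 0.0012 0.0015 0 0 1;0.004 0 0 0 0 0 1;0.003 0 0 0 0 0 1;0.002 0 0 0 0 0 1;0.0015 0 0 0 0 0 1;0.0010 0 0 0 0 0 1;0 0 0 0 0 0 1;0 0 0 0 0 0 1;0 0 0 0 0 0 1"

```text
clock: 45.35
ee_pos: [0.6521, 0.0345, 0.0858]
eef_rot: [1.238, 1.19, -1.24]
wrist_force: [-1.4, -0.1, -3.3]
finger_gap: 0.0103
```

```bash
python3 - <<'E'
from station import robot
from h import *
c,im,d=snap(robot,'wrist','w39')
goto(robot,[.6527,.0345,.0861],np.radians(-2.35))
W=cloud(c,d); print('slab top',W[145,300:340,2].mean())
cv2.imwrite('pics/w39c.png',cv2.resize(im[0:260,200:440],None,fx=2.3,fy=2.3,interpolation=cv2.INTER_CUBIC))
E
```

```text
turn [0.0004 0.0005 0.0004] then shift [-0.0003  0.0006 -0.    ]
turn [-3.1412e+00 -6.0000e-04  8.0000e-04] then shift [-0.0003 -0.0006  0.    ]
clock 45.4 ee [0.6521 0.0345 0.0858] q [-7.900e-02  5.190e-01  1.458e+00 -1.000e-03  1.165e+00 -3.800e-02] gap 0.0105 F [-0.8  0.  -2. ]
slab top 0.06667998706554712
```

View pics/w39c.png

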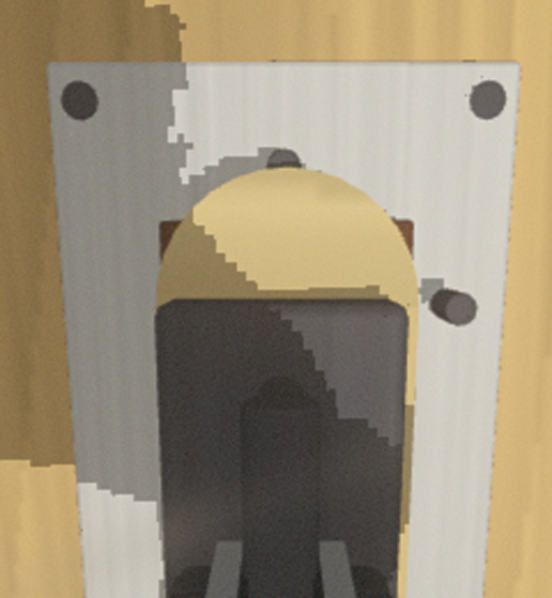

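carry_out:
  steps: "-0.003 0 0 0 0 0 1;0 0.0011 0 0 0 0 1;0 0 0 0 0 0 1;0.003 0 0 0 0 0 1;0.0004 0 0 0 0 0 1;0 0 0 0 0 0 1;0 0 0 0 0 0 1"

```text
clock: 46.1
ee_pos: [0.6539, 0.0344, 0.0859]
eef_rot: [1.239, 1.188, -1.239]
wrist_force: [1.8, -0.9, -1.8]
finger_gap: 0.0105
```

```bash
python3 - <<'E'
from station import robot
from h import *
c,im,d=snap(robot,'wrist','w40')
goto(robot,[.6527,.0345,.0861],np.radians(-2.35))
W=cloud(c,d); print('slab top',W[145,300:340,2].mean())
cv2.imwrite('pics/w40c.png',cv2.resize(im[0:260,200:440],None,fx=2.3,fy=2.3,interpolation=cv2.INTER_CUBIC))
E
```

```text
turn [ 0.0004  0.0006 -0.0011] then shift [-0.0003 -0.0012 -0.0001]
turn [-3.1412e+00  1.7000e-03  9.0000e-04] then shift [-0.0003  0.0012  0.0001]
clock 46.15 ee [0.6538 0.0344 0.0858] q [-7.900e-02  5.220e-01  1.454e+00 -1.000e-03  1.164e+00 -3.800e-02] gap 0.0107 F [ 1.   0.4 -1. ]
slab top 0.06667799169591941
```

View pics/w40c.png

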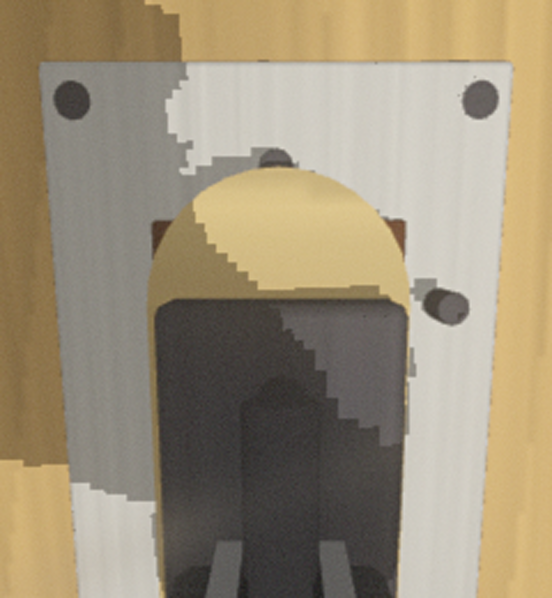

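carry_out:
  steps: "0.0003 0 0 0 0 0 1;0 0 0 0 0 0 0.5;0 0 0 0 0 0 0.3;0 0 0 0 0 0 0;0 0 0 0 0 0 0;0 0 0 0 0 0 0;-0.01 0 0 0 0 0 0;-0.02 0 0 0 0 0 0;-0.03 0 0 0 0 0 0;-0.04 0 0 0 0 0 0;-0.03 0 0 0 0 0 0;0 0 0 0 0 0 0"

```text
clock: 47.35
ee_pos: [0.6571, 0.0343, 0.2228]
eef_rot: [1.244, 1.18, -1.23]
wrist_force: [0.3, -0.3, 0.7]
finger_gap: 0.043
```

carry_out:
  steps: "0 -0.04 0 0 0 0 -1;0 -0.04 0 0 0 0 -1;0 -0.03 0 0 0 0 -1;0 0 0 0 0 0 -1;0 0 0 0 0 0 -1;0 0 0 0 0 0 -1"

```text
clock: 47.95
ee_pos: [0.5444, 0.0388, 0.2153]
eef_rot: [1.239, 1.189, -1.239]
wrist_force: [0.7, -0.2, -0.1]
finger_gap: 0.0857
```

```bash
python3 - <<'E'
from station import robot
from h import *
c,im,d=snap(robot,'wrist','w41');snap(robot,'top','t41');cs,ims,ds=snap(robot,'side','s41')
goto(robot,[.6527,.0345,.0861],np.radians(-2.35))
W=cloud(c,d)
for lo,hi,z in ((.058,.075,.0674),(.043,.056,.0514)):
    try: seg(c,(W[...,2]>lo)&(W[...,2]<hi),(300,560,20,330),z)
    except Exception as e: print(e)
seg(c,(W[...,2]>.08)&(W[...,2]<.12),(300,560,20,330),.1)
cv2.imwrite('pics/s41c.png',cv2.resize(ims[130:330,170:390],None,fx=3.2,fy=3.2,interpolation=cv2.INTER_CUBIC))
E
```

```text
turn [0.0001 0.0006 0.0002] then shift [ 0.1288  0.1085 -0.0002]
turn [-3.1414e+00 -4.0000e-04  9.0000e-04] then shift [ 0.1288 -0.1085  0.0002]
clock 48.1 ee [0.5443 0.0388 0.2149] q [-8.700e-02  1.660e-01  1.641e+00 -1.000e-03  1.335e+00 -4.600e-02] gap 0.0855 F [ 0.2  0.3 -0.1]
px [415 119] [486 244] ctr mm [651.   34.3] size [108.4  51.2] long axis deg 87.69
px [407  87] [481 259] ctr mm [641.6  37.5] size [156.3  55.9] long axis deg 77.4
px [447 139] [479 247] ctr mm [649.6  33.6] size [84.2 17.5] long axis deg 87.54
```

View pics/w41.png

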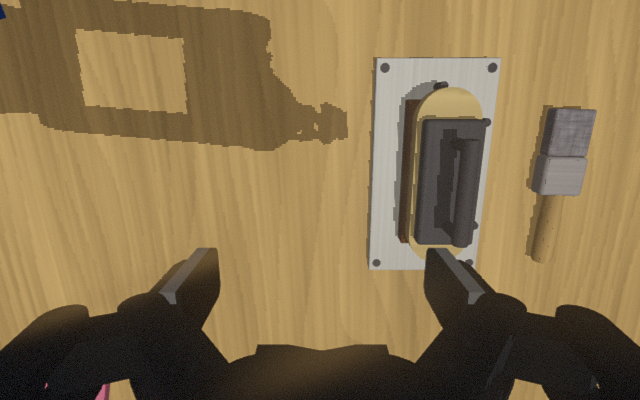

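View pics/s41c.png

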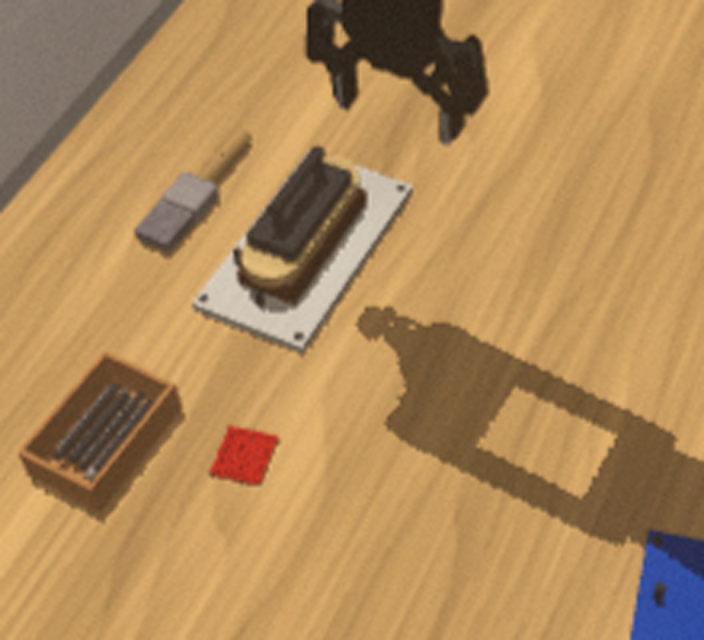

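View pics/t41.png

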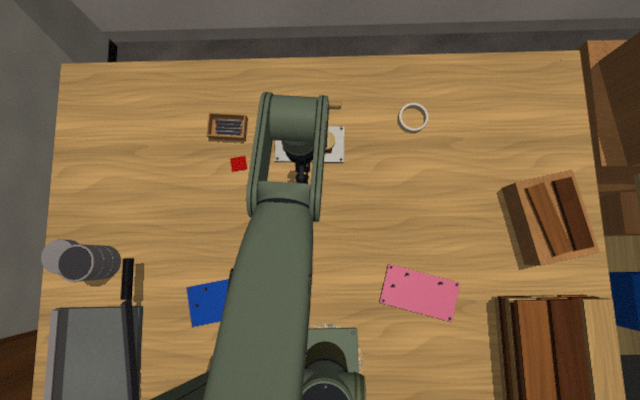

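The wrist view shows the iron upright on the board at (450,180), with the slab at 87.7°, square with the jig. In the side and top views the box, tape and brush are where they were. The gripper is clear, so I'm handing in.

```bash
python3 - <<'E'
from station import robot
print(robot.job_done()); print(robot.observe()['clock'])
E
```

```text
the job is handed in; nothing more can be done
None
the job is handed in; nothing more can be done
```

The printing block is set up on the white jig and handed in at about 48 s, with the gripper open and clear. I placed the block, short plate, long plate, board and iron weight in that order. The red plate, the pink and blue jigs, the punch box, the tape roll and the brush were left alone.

My last checks from the wrist camera, good to about 1–2 mm:

| Part | Result |
|---|---|
| Block | Square with the jig; centre within about 1 mm of the seat |
| Short plate | On the middle line to 0.6 mm; 41.3 mm from the block's centre (43 wanted), about 6 mm in from its end |
| Long plate | On the middle line to 0.2 mm; 27.6 mm from the block's centre (27 wanted), about 4 mm in from its end |
| Gap between plates | About 9.7 mm (10 wanted) |
| Board | Centre within about 1 mm of the block's; square with the jig |
| Iron weight | Upright and lengthways; centred across the board to about 0.5 mm just before I let go |

**Readings that disagreed:**
- **Short plate:** it measured 1.7 mm short of its nominal place. It is still well inside the block's edges, so I left it.
- **Jig position:** the three cameras differed by up to 5 mm along the jig's length. I used wrist-camera offsets between the parts instead.
- **Last view:** the final oblique wrist picture put the iron about 1.7 mm off the board's earlier centre across the board. Its board reading (10° skew, 11 mm off) was spoiled because the weight hides much of the board.

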